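# Lay out an air circuit on the slotted plate

## Robot

A 6-joint arm with a two-finger parallel gripper is mounted at the origin on the work surface. World frame = base frame: x ahead of the robot, y to its left, z up, the work surface at z = 0. Lengths are in m, angles in rad, forces in N, time in s.
With the tool pointing down it reaches from about 0.375 to 0.825 m from the base axis. Payload 5.5 kg.
Tool frame: the origin (TCP) lies midway between the tips of the shut fingers; the grasp point (between the pads) lies arm.grasp_offset behind it (arm.grasp_offset is the distance from the TCP to the grasp point, in m); z points along the fingers, y is the direction in which the jaws open and shut (so a half turn about z gives the same grasp; the last joint's range is limited). The gripper opens to 85 mm and grips with 20 to 120 N. Pads are 22 mm wide; open, the fingers measure 114 mm over their backs; the gripper's body (76 mm by 85 mm) begins 54 mm behind the grasp point. The pads swing forward as they close: fully open they stand 13 mm farther back than shut.
Start: joints at [-1.219, 0.314, -0.047, 1.21, 0, 1.571], TCP at [0.207, -0.563, 0.231] pointing down, gripper open.
Joint ranges: [-2.67, 2.67], [-0.69, 1.73], [-1.03, 1.25], [-2.08, 2.16], [-1.42, 1.45], [-3.14, 3.14]. Speed limits (rad/s): [2.39, 2.39, 3.01, 3.14, 3.14, 3.14].

## Interface

Orientations are given as a unit quaternion [w, x, y, z].
In Python, from bench import arm, snapshot, ticket, models gives the robot as it stands.
- The arm moves only by the shell command python3 -m pendant 'ROWS' [OPENING] [FORCE]. ROWS is a JSON object of lists of equal length, an entry for each row: "offset": the shift along the tool's x, y, z in mm, a list of three; "dr": the turn, a rotation vector about the tool's x, y, z in rad, a list of three. A call has exactly 8 rows; each row shifts and turns the commanded pose from where the row before left it, along the tool's axes as they then stand; what a row does not reach is not made up. A row lasts 1/8 s, in which the tool goes at most 62.5 mm and 10.7 degrees, less where a joint would pass 70% of its speed; a pose out of reach is approached as far as the arm can. A call with a gripper value outside its range is refused whole. OPENING is the closure in counts, from 0 (fully open) to 255 (shut), set as the call begins (- or left out, the last holds). The fingers move at their own pace and stop on an object; FORCE is the grip in N (left out, the last holds). Time passes only in rows, so rows that do not move let the fingers close, or fill a call up. It gives the time, the measured TCP pose, the force and the opening at its end, in the units of the state.
- arm.read_state(): the state, without advancing time (a new reading comes with each control period).
- snapshot(name): name is "side" or "top" or "wrist"; returns a dict with "image" (480x640x3 uint8, blue, green, red), "z_map" (480x640 float32, m along the optical axis (not along the pixel's ray), 0 where there is no reading), "K" (3x3 intrinsics, pixels), "extrinsics" (4x4, takes a point from world to camera coordinates). Camera axes: x right, y down, z forward; pixel columns grow to the right and rows downward; lengths in m; the calibration is good to about 2 mm. A picture is of the moment at which its call begins.
- ticket.job_done(): hands the job in, once; it reports no verdict.
Trained networks look in the newest picture that a camera, given by its name, has taken for a name from the list of things; names that differ only in an ending like _2 or _b are one class to them, and where a whole thing is asked for, a point or a joint stands for the part that bears it (a point fixed in the world has none). Each returns a list of dicts, best first, with "p" (0 to 1); they miss things now and then, are a little off and sometimes report something else, mostly with a low value. They report only what shows in the picture. A call takes as long as a camera call.
- models.masks_of(thing, camera): "mask" (480x640 bool, what is visible of it) and "uv" ([column, row] in pixels, amid what is visible of it).
The state is a dict: "t": time; "joint_pos": joint angles; "dq": joint speeds; "joint_torque": joint torques, N m; "tcp_pos": TCP position; "ee_rot": TCP orientation; "wrist_force": force on the tool from outside, world axes, zero at the start; "torque": the same for the moment, N m; "finger_gap": opening from 0.0 (shut) to 1.0 (fully open).
Only numpy, scipy, OpenCV 4.12 (cv2) and the standard library are available. Lean on these libraries where they do the work, as an engineer would, in place of code of your own. Each camera call takes 0.05 s, during which the arm holds its last target.

## Task

Lay out the air circuit on the slotted plate: set the flow-control plate squarely on the valve sub-base and the valve that has a coil at each end squarely on top of that, leaving the one-coil valve where it lies. Stand the distributor block midway between the sub-base and the air unit, in line with both and with its long side along the slots. Lay the cylinder on its feet along the rearmost slot (the one farthest from the robot), its barrel centred directly behind the valve stack and its rod pointing away from the air unit.

Things in the scene. Friction and masses are not known exactly. Their poses are not given: they have to be found in the camera images.
- plate: Fixed aluminium profile plate on the bench, 260 (x) x 320 (y) x 20 mm thick. Origin: centre of its underside; x points to its rear (away from the robot, give or take 9 degrees), y along its four straight slots, 8 mm wide, at x = -90, -30, 30 and 90 mm; the rearmost is at +90. Top face 20 mm above the origin.
- subbase: Valve sub-base fixed on the plate: aluminium block 100 (x) x 36 (y) x 30 mm high, foot edges 52 mm wide, black gasket on its flat top, tube fittings on both ends. Origin: centre of its underside, on the plate's top at the plate's x = -60 mm, 100 mm left or right of the plate's middle; axes parallel to the plate's. Top face 30 mm above the origin.
- air_unit: Air unit (filter-regulator) fixed on the plate on a bracket with a 60 x 50 mm foot: clear bowl, grey body, dial facing the robot, black knob on top, 158 mm high; side fittings reach 35 mm either way in y. Origin: centre of its foot's underside, on the plate's top, 200 mm from the sub-base along the slots; axes parallel to the plate's.
- flow_plate: Loose flow-control plate, about 180 g: flat aluminium block 84 (x) x 32 (y) x 28 mm high, a short brass and black throttle screw 14 mm out of each end, three black dots along its flat top. Grip it across its 32 mm width. Origin: centre of its underside, x along its length; both ends alike. Lies upright on the bench.
- valve: Loose double-coil valve, about 300 g: aluminium body 72 (x) x 32 (y) x 40 mm high with a black coil (24 mm long, 26 wide, 5 to 45 mm above the underside, grey plug on it) at each end, 120 mm long in all. Grip it across its 32 mm wide body at the middle. Origin: centre of its flat underside, x along its length; both ends alike. Upright on the bench.
- distributor: Loose distributor block, about 200 g: aluminium, 80 (x) x 36 (y) x 28 mm high, four round tube fittings in a row on top (15 mm tall), a brass plug 6 mm proud on each end. Grip it across its 36 mm width. Origin: centre of its underside, x along its length; both ends alike. Upright on the bench.
- cylinder: Loose pneumatic cylinder on two steel feet, about 550 g: square barrel 64 mm long, 38 wide, 13 to 51 mm above the feet's underside, between grey 44 mm caps (106 mm over the feet, feet 48 wide; fittings on the caps 67 high). Rod tip 90 mm from the barrel's middle. Grip across the barrel's middle. Origin: below the barrel's middle at the feet's underside; +x is the rod end.
- spare_valve: Loose one-coil valve, to be left where it lies: body exactly like the double-coil valve's (72 x 32 x 40 mm) but a black coil at one end only (+x) and a short round black cap (8 mm) at the other. Origin: centre of the body's underside, x along its length.

How it is judged:
By the outcome, as a careful person would: the job done as asked, in the order asked, and still so for the second after the job is handed in, with the robot touching nothing.
It also fails if it takes over 115 s, if anything falls off the work surface, if the arm or the gripper's body presses on something with over 40 N, if the wrist force passes 120 N, or if a joint passes its speed limit or range.

## Working session

There is one attempt and no reset: what is moved stays moved. The work goes in short steps, Python scripts to look and compute and a shell command to move; the robot and the scene stay as the last step left them, time stands still between calls to the robot, and variables do not carry over. Pictures are saved under pics/ and viewed, and the job is handed in when it is done.

```bash
ls; mkdir -p pics; python3 - <<'E'
from bench import arm, snapshot, ticket, models
import cv2
print(arm.read_state()); print(arm.grasp_offset)
for n in ["side","top","wrist"]:
    s=snapshot(n); cv2.imwrite(f"pics/a_{n}.png",s["image"]); print(n,s["K"].tolist(),s["extrinsics"].round(4).tolist())
E
```

```text
pics
{'t': 0.0, 'joint_pos': array([-1.21898419e+00,  3.14228939e-01, -4.80764264e-02,  1.21023098e+00,
       -3.30214125e-05,  1.57083417e+00]), 'dq': array([-0.00112861, -0.00188502, -0.00024376,  0.00144635,  0.00054391,
       -0.001693  ]), 'joint_torque': array([-8.17560249e-05, -5.39590430e+01,  3.39750445e+01,  1.91586855e-02,
       -2.15439843e-05, -1.58370955e-05]), 'tcp_pos': array([ 0.20654524, -0.56269732,  0.23043401]), 'ee_rot': array([-8.53689765e-04,  9.84571317e-01,  1.74981614e-01, -1.68523721e-04]), 'wrist_force': array([0.2030552 , 0.15164039, 0.1424061 ]), 'torque': array([-0.05004445,  0.03872625,  0.0654832 ]), 'finger_gap': 1.0007696487844309}
0.0187
side [[564.1184809607506, 0.0, 312.37886515382905], [0.0, 564.1184809607506, 240.19752480881442], [0.0, 0.0, 1.0]] [[-0.9555, -0.295, -0.0073, 0.4889], [-0.205, 0.6815, -0.7025, 0.1612], [0.2122, -0.6697, -0.7117, 1.2795], [0.0, 0.0, 0.0, 1.0]]
top [[517.7178087293827, 0.0, 324.75247465742035], [0.0, 517.7178087293827, 233.53021416116445], [0.0, 0.0, 1.0]] [[0.0292, -0.9996, -0.0025, -0.0162], [-0.9813, -0.0282, -0.1905, 0.5429], [0.1903, 0.008, -0.9817, 1.2], [0.0, 0.0, 0.0, 1.0]]
wrist [[427.439053968744, 0.0, 321.0622096543897], [0.0, 427.439053968744, 235.02232624363506], [0.0, 0.0, 1.0]] [[0.3428, -0.9394, -0.0009, -0.5995], [-0.8906, -0.3253, 0.3177, -0.0412], [-0.2987, -0.1081, -0.9482, 0.3806], [0.0, 0.0, 0.0, 1.0]]
```

View pics/a_top.png

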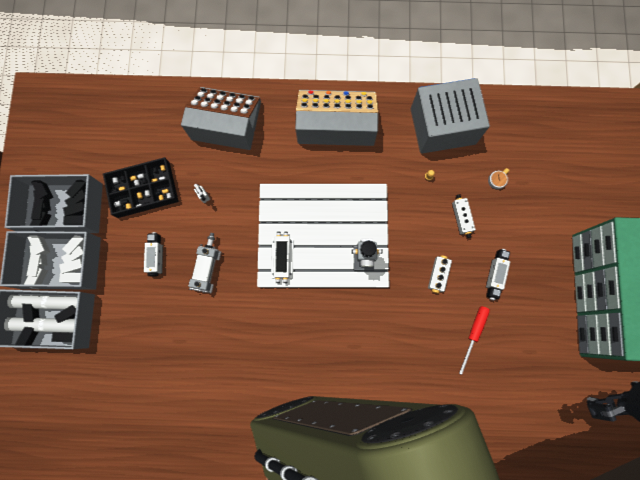

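View pics/a_side.png

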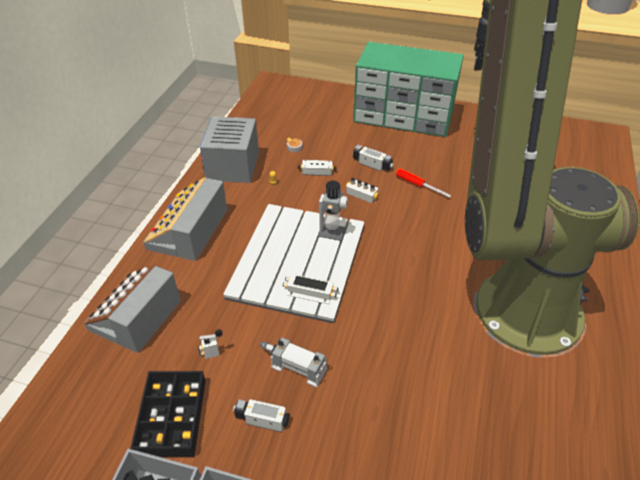

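View pics/a_wrist.png

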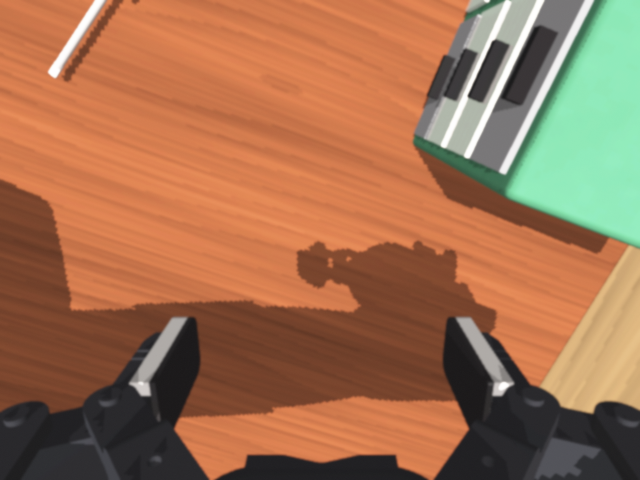

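```bash
python3 - <<'E'
import cv2, numpy as np
im=cv2.imread("pics/a_top.png")
a=cv2.resize(im[180:310,410:530],None,fx=4,fy=4,interpolation=cv2.INTER_CUBIC)
b=cv2.resize(im[180:310,125:245],None,fx=4,fy=4,interpolation=cv2.INTER_CUBIC)[:, :310]
cv2.imwrite("pics/b.png",np.hstack([b,a]))
E
cat > h.py <<'E'
from bench import arm, snapshot, ticket, models
import cv2, numpy as np
from scipy.spatial.transform import Rotation as R
def cloud(s, mask=None):
    z=s["z_map"]; K=s["K"]; E=s["extrinsics"]
    v,u=np.mgrid[0:480,0:640]
    m=(z>0) if mask is None else (z>0)&mask
    z=z[m]; P=np.c_[(u[m]-K[0,2])*z/K[0,0],(v[m]-K[1,2])*z/K[1,1],z]
    return (P-E[:3,3])@E[:3,:3], np.c_[u[m],v[m]]
def proj(s,P):
    P=np.atleast_2d(P); C=P@s["extrinsics"][:3,:3].T+s["extrinsics"][:3,3]
    q=C@s["K"].T; return q[:,:2]/q[:,2:]
def back(s,uv,zw):
    E=s["extrinsics"]; uv=np.atleast_2d(uv).astype(float)
    d=np.c_[uv,np.ones(len(uv))]@np.linalg.inv(s["K"]).T
    d=d@E[:3,:3]; c=-E[:3,:3].T@E[:3,3]
    return c+d*((zw-c[2])/d[:,2])[:,None]
def pose():
    st=arm.read_state(); q=st["ee_rot"]; return st,np.array(st["tcp_pos"]),R.from_quat([q[1],q[2],q[3],q[0]])
def goto(xyz,yaw):
    """offset in current tool axes mm, and rotvec to a tool pointing down with tool-y axis at world angle yaw (mod pi)"""
    st,p,r=pose(); M=r.as_matrix()
    best=None
    for k in(0,np.pi):
        a=yaw+k; y=np.array([np.cos(a),np.sin(a),0]); z=np.array([0,0,-1.]); x=np.cross(y,z)
        rv=(r.inv()*R.from_matrix(np.c_[x,y,z])).as_rotvec()
        print("opt rotvec",rv.round(4)," deg",np.degrees(np.linalg.norm(rv)).round(2))
    print("offset mm",(M.T@(np.array(xyz)-p)*1000).round(1),"| joints",st["joint_pos"].round(2),"t",round(st["t"],2))
    print("tcp",p.round(4),"tool y yaw deg",np.degrees(np.arctan2(M[1,1],M[0,1])).round(2), "F",st["wrist_force"].round(1),"gap",round(st["finger_gap"],3))
E
```

```text
(no output)
```

View pics/b.png

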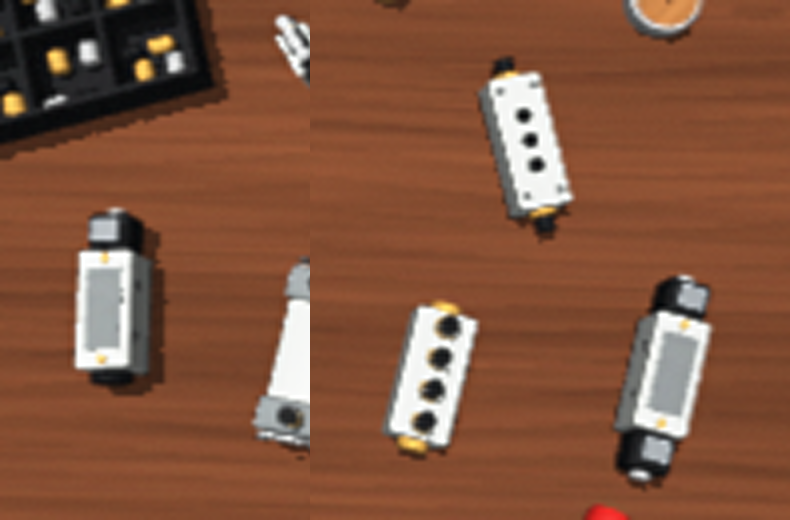

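```bash
python3 - <<'E'
from h import *
np.save  # noqa
for cam in ["top","side"]:
    s=snapshot(cam); 
    P,uv=cloud(s); print(cam,"bench z", np.median(P[(P[:,0]>.4)&(P[:,0]<.8)&(abs(P[:,1])<.4)][:,2]).round(4))
    for n in ["plate","subbase","air_unit","flow_plate","valve","distributor","cylinder","spare_valve"]:
        for d in models.masks_of(n,cam)[:2]:
            P,uv=cloud(s,d["mask"])
            zt=np.percentile(P[:,2],97)
            top={"plate":.02,"subbase":.05,"flow_plate":.028,"valve":.04,"distributor":.028,"cylinder":.051,"spare_valve":.04,"air_unit":.178}[n]
            Q=P[abs(P[:,2]-top)<.006]
            if len(Q)<8: print(n,d["p"],d["uv"],"few",zt);continue
            r=cv2.minAreaRect((Q[:,:2]*1000).astype(np.float32))
            print(n,round(d["p"],2),np.round(d["uv"]),"ztop",zt.round(4),"med",np.median(Q[:,2]).round(4),"rect",np.round(r[0],1),np.round(r[1],1),round(r[2],1))
E
```

```text
top bench z 0.0008
subbase 0.95 [283. 257.] ztop 0.0519 med 0.0481 rect [489.2 103.8] [107.6  36.1] 1.6
subbase 0.16 [364.2, 255.1] few 0.178680888919096
air_unit 0.85 [365. 255.] ztop 0.1787 med 0.1759 rect [490.4 -96.1] [33.6 34.3] 77.1
flow_plate 0.9 [463. 214.] ztop 0.0307 med 0.0265 rect [ 604.4 -345.1] [109.8  33.3] 12.7
flow_plate 0.31 [282. 258.] ztop 0.052 med 0.0248 rect [487.5 104. ] [120.6  51.8] 2.6
valve 0.68 [499. 274.] ztop 0.0451 med 0.0391 rect [ 461.  -424.3] [ 32.8 115.3] 74.3
distributor 0.75 [439. 273.] ztop 0.0437 med 0.0263 rect [ 457.  -283.1] [36.7 91. ] 75.5
distributor 0.56 [202. 268.] ztop 0.0632 med 0.0308 rect [469.7 287.1] [ 42.9 142.5] 80.2
cylinder 0.79 [201. 266.] ztop 0.0632 med 0.0501 rect [451.7 291.7] [ 43.9 109.6] 80.0
spare_valve 0.79 [156. 256.] ztop 0.043 med 0.0388 rect [485.  421.5] [100.5  33.9] 4.2
spare_valve 0.58 [463.5, 214.2] few 0.030745320245223737
side bench z 0.0039
plate 0.58 [292. 262.] ztop 0.025 med 0.021 rect [547.9   5.3] [262.8 327.4] 1.6
subbase 0.92 [312. 290.] ztop 0.054 med 0.0502 rect [484.3 105.4] [119.2  40.1] 3.4
air_unit 0.66 [328. 212.] ztop 0.1797 med 0.1782 rect [488.2 -93.3] [35.5 31. ] 62.0
flow_plate 0.6 [318. 167.] ztop 0.033 med 0.0285 rect [ 603.5 -343.2] [109.3  39.3] 13.5
valve 0.56 [372. 162.] ztop 0.0471 med 0.0406 rect [ 459.1 -421.3] [ 38.1 117.5] 73.7
distributor 0.61 [363. 191.] ztop 0.045 med 0.0292 rect [ 453.4 -282.3] [43.8 85.5] 75.2
cylinder 0.57 [300. 360.] ztop 0.0656 med 0.0521 rect [451.2 293.7] [ 44.2 112.4] 80.3
spare_valve 0.58 [260. 417.] ztop 0.0454 med 0.0406 rect [483.1 423.5] [102.7  33. ] 4.0
```

```bash
python3 - <<'E'
from h import *
goto([.604,-.345,.15],np.radians(12.9-90))
E
```

```text
opt rotvec [-0.      0.      0.1266]  deg 7.25
opt rotvec [-1.000e-04 -1.000e-04 -3.015e+00]  deg 172.75
offset mm [448.1 -68.   81.3] | joints [-1.22  0.31 -0.05  1.21 -0.    1.57] t 1.05
tcp [ 0.2067 -0.5632  0.2313] tool y yaw deg -69.85 F [ 0.4  0.4 -0.4] gap 1.0
```

```bash
python3 -m pendant '{"offset":[[56,-8.5,10],[56,-8.5,10],[56,-8.5,10],[56,-8.5,10],[56,-8.5,10],[56,-8.5,10],[56,-8.5,10],[56,-8.5,10]],"dr":[[0,0,0],[0,0,0],[0,0,0],[0,0,0],[0,0,0],[0,0,0],[0,0,0],[0,0,0.127]]}' 0 40; cat > w.py <<'E'
from h import *
import sys
name=sys.argv[1]
s=snapshot("wrist"); cv2.imwrite(f"pics/{name}.png",s["image"])
np.savez(f"{name}.npz",**s)
goto([0,0,0],0)
E
python3 w.py w1
```

```text
t: 2.05
tcp_pos: [0.6055, -0.344, 0.151]
ee_rot: [0.0, 0.994, 0.111, 0.0]
wrist_force: [0.0, -0.3, 0.8]
finger_gap: 1.004
opt rotvec [ 3.000e-04 -5.000e-03 -1.349e+00]  deg 77.29
opt rotvec [-5.3000e-03 -3.0000e-04  1.7926e+00]  deg 102.71
offset mm [-521.9 -465.   148.3] | joints [-0.51  0.54  0.1   1.13  0.    2.41] t 2.1
tcp [ 0.6109 -0.3393  0.1491] tool y yaw deg -77.29 F [ 2.9  2.3 -0.5] gap 1.001
```

View pics/w1.png

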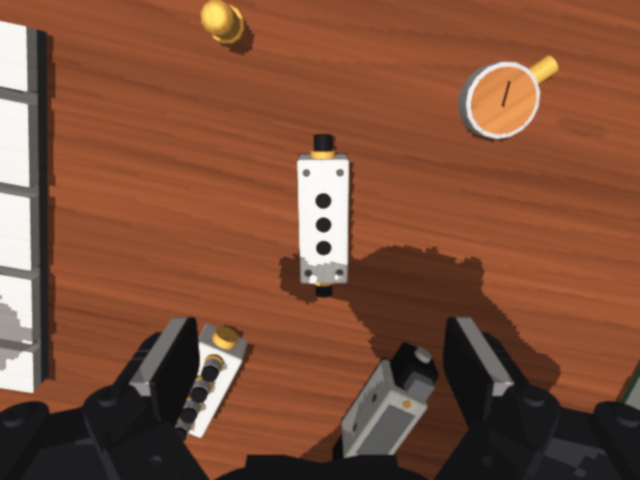

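```bash
python3 -m pendant '{"offset":[[0,0,0],[0,0,0],[0,0,0],[0,0,0],[0,0,0],[0,0,0],[0,0,0],[0,0,0]],"dr":[[0,0,-0.185],[0,0,-0.185],[0,0,-0.185],[0,0,-0.185],[0,0,-0.185],[0,0,-0.185],[0,0,-0.185],[0,0,-0.185]]}'
python3 -m pendant '{"offset":[[0,0,0],[0,0,0],[0,0,0],[0,0,0],[0,0,0],[0,0,0],[0,0,0],[0,0,0]],"dr":[[0,0,-0.185],[0,0,-0.185],[0,0,-0.185],[0,0,-0.185],[0,0,-0.185],[0,0,-0.185],[0,0,-0.185],[0,0,-0.185]]}'
python3 -m pendant '{"offset":[[0,0,0],[0,0,0],[0,0,0],[0,0,0],[0,0,0],[0,0,0],[0,0,0],[0,0,0]],"dr":[[0,0,-0.182],[0,0,0],[0,0,0],[0,0,0],[0,0,0],[0,0,0],[0,0,0],[0,0,0]]}'
python3 w.py w2
```

```text
t: 3.1
tcp_pos: [0.6036, -0.3451, 0.1512]
ee_rot: [-0.0, 0.656, 0.755, -0.0]
wrist_force: [-0.1, -0.2, 0.1]
finger_gap: 0.999
t: 4.1
tcp_pos: [0.6037, -0.3452, 0.1512]
ee_rot: [-0.0, -0.025, 1.0, 0.0]
wrist_force: [-0.4, 0.7, -0.5]
finger_gap: 0.994
t: 5.1
tcp_pos: [0.6039, -0.345, 0.1513]
ee_rot: [0.0, -0.112, 0.994, 0.0]
wrist_force: [0.3, -0.4, -0.6]
finger_gap: 1.001
opt rotvec [0.0000e+00 1.0000e-04 1.7959e+00]  deg 102.9
opt rotvec [-1.0000e-04  0.0000e+00 -1.3457e+00]  deg 77.1
offset mm [511.7 471.2 151.3] | joints [-0.52  0.53  0.09  1.13  0.   -0.74] t 5.15
tcp [ 0.6039 -0.3451  0.1513] tool y yaw deg 102.9 F [ 0.9 -0.1  0.6] gap 1.003
```

View pics/w2.png

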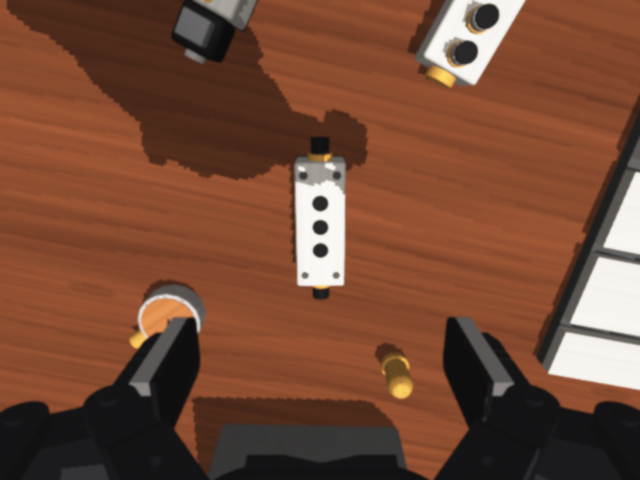

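```bash
cat >> h.py <<'E'
def load(n):
    return dict(np.load(n+".npz"))
def tool(P,p=None,r=None):
    if p is None: _,p,r=pose()
    return r.inv().apply(np.atleast_2d(P)-p)*1000
E
python3 - <<'E'
from h import *
s=load("w2"); g=cv2.cvtColor(s["image"],cv2.COLOR_BGR2GRAY)
roi=g[150:295,285:360]; th=(roi<70).astype(np.uint8)
n,l,st,c=cv2.connectedComponentsWithStats(th)
for i in range(1,n):
    if 60<st[i,4]<600:
        uv=c[i]+[285,150]; print(uv.round(1),st[i,4],tool(back(s,uv,.028)).round(1))
# white outline
P,uv=cloud(s); print("bench",np.median(P[:,2]).round(4))
m=abs(P[:,2]-np.median(P[:,2])-.028)<.006
T=tool(P[m]); k=(abs(T[:,0])<60)&(abs(T[:,1])<30); 
r=cv2.minAreaRect(T[k][:,:2].astype(np.float32)); print(r, np.median(P[m][k][:,2]))
print("peg",tool(back(s,[397,385],0.01)))
E
```

```text
[319.9 203. ] 140 [[ 15.1  -1.4 123.3]]
[320.  226.9] 133 [[ -0.9  -1.4 123.3]]
[320. 250.] 121 [[-17.   -1.4 123.3]]
[320.4 291.5] 106 [[-47.4  -1.2 123.3]]
bench 0.0008
((3.79766845703125, -1.1433124542236328), (32.08066940307617, 102.03446197509766), 89.89561462402344) 0.028397790966100664
peg [[-138.09909016   59.34086495  141.33378396]]
```

```bash
python3 -m pendant '{"offset":[[-1,0,27],[0,0,30],[0,0,30],[0,0,30],[0,0,20],[0,0,10.3],[0,0,0],[0,0,0]],"dr":[[0,0,0],[0,0,0],[0,0,0],[0,0,0],[0,0,0],[0,0,0],[0,0,0],[0,0,0]]}' 0 60
python3 -m pendant '{"offset":[[0,0,0],[0,0,0],[0,0,0],[0,0,0],[0,0,0],[0,0,0],[0,0,0],[0,0,0]],"dr":[[0,0,0],[0,0,0],[0,0,0],[0,0,0],[0,0,0],[0,0,0],[0,0,0],[0,0,0]]}' 255 60
python3 w.py w3
```

```text
t: 6.15
tcp_pos: [0.6057, -0.3453, 0.0052]
ee_rot: [0.001, -0.112, 0.994, -0.001]
wrist_force: [-0.1, -0.5, -0.3]
finger_gap: 1.001
t: 7.15
tcp_pos: [0.6053, -0.345, 0.0046]
ee_rot: [0.0, -0.112, 0.994, -0.0]
wrist_force: [-0.2, 0.4, 6.5]
finger_gap: 0.365
opt rotvec [2.000e-04 1.100e-03 1.796e+00]  deg 102.9
opt rotvec [-1.0000e-03  2.0000e-04 -1.3456e+00]  deg 77.1
offset mm [512.9 471.5   3.9] | joints [-0.52  0.65 -0.07  0.85  0.   -0.74] t 7.2
tcp [ 0.6053 -0.3451  0.0046] tool y yaw deg 102.9 F [-1.1 -0.3  5.7] gap 0.363
```

View pics/w3.png

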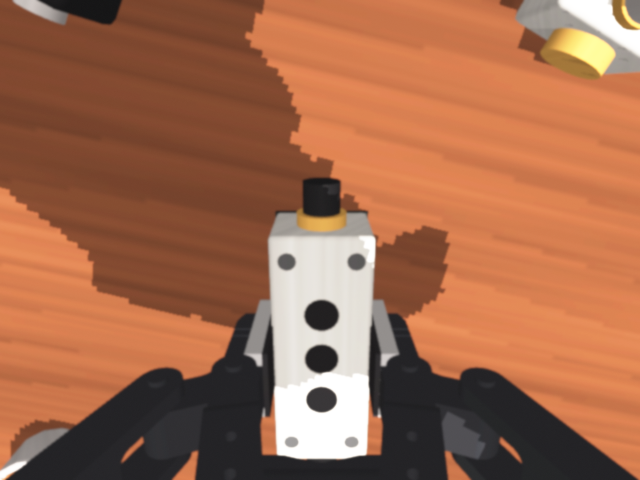

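```bash
cat > dots.py <<'E'
from h import *
import sys
s=load(sys.argv[1]); zt=float(sys.argv[2]); x0,x1,y0,y1=map(int,sys.argv[3:7]); th=int(sys.argv[7]) if len(sys.argv)>7 else 70
g=cv2.cvtColor(s["image"],cv2.COLOR_BGR2GRAY)
b=(g[y0:y1,x0:x1]<th).astype(np.uint8)
n,l,st,c=cv2.connectedComponentsWithStats(b)
for i in range(1,n):
    if 60<st[i,4]<3000:
        uv=c[i]+[x0,y0]; print(uv.round(1),st[i,4],tool(back(s,uv,zt)).round(1))
E
python3 dots.py w3 .028 295 350 240 420
python3 - <<'E'
from h import *
# waypoint high around the air unit (via x=.64), then over subbase
for w in ([.605,-.345,.15],[.66,-.1,.2],[.4875,.104,.2]):
    print(w);goto(w,np.radians(91.6))
E
```

```text
[321.2 314.9] 730 [[ 15.9  -0.5 -23.4]]
[321.2 358.5] 644 [[ -0.1  -0.5 -23.4]]
[321.1 399.2] 500 [[-16.2  -0.6 -23.4]]
[0.605, -0.345, 0.15]
opt rotvec [-0.0006  0.0008  0.1972]  deg 11.3
opt rotvec [-1.1000e-03 -8.0000e-04 -2.9444e+00]  deg 168.7
offset mm [ 1.000e-01  0.000e+00 -1.454e+02] | joints [-0.52  0.65 -0.07  0.85  0.   -0.74] t 7.2
tcp [ 0.6053 -0.3451  0.0046] tool y yaw deg 102.9 F [-1.1 -0.3  5.7] gap 0.363
[0.66, -0.1, 0.2]
opt rotvec [-0.0006  0.0008  0.1972]  deg 11.3
opt rotvec [-1.1000e-03 -8.0000e-04 -2.9444e+00]  deg 168.7
offset mm [-108.2  226.6 -195.5] | joints [-0.52  0.65 -0.07  0.85  0.   -0.74] t 7.2
tcp [ 0.6053 -0.3451  0.0046] tool y yaw deg 102.9 F [-1.1 -0.3  5.7] gap 0.363
[0.4875, 0.104, 0.2]
opt rotvec [-0.0006  0.0008  0.1972]  deg 11.3
opt rotvec [-1.1000e-03 -8.0000e-04 -2.9444e+00]  deg 168.7
offset mm [  14.4  463.9 -195.7] | joints [-0.52  0.65 -0.07  0.85  0.   -0.74] t 7.2
tcp [ 0.6053 -0.3451  0.0046] tool y yaw deg 102.9 F [-1.1 -0.3  5.7] gap 0.363
```

```bash
python3 -m pendant '{"offset":[[0,0,-30],[0,0,-50],[-21.6,45.3,-23],[-21.6,45.3,-23],[-21.6,45.3,-23],[-21.6,45.3,-23],[-21.6,45.3,-23],[24.5,47.5,0]],"dr":[[0,0,0],[0,0,0],[0,0,0],[0,0,0],[0,0,0],[0,0,0],[0,0,0],[0,0,0]]}'
python3 -m pendant '{"offset":[[24.5,47.5,0],[24.5,47.5,0],[24.5,47.5,0],[24.5,47.5,0],[0,0,0],[0,0,0],[0,0,0],[0,0,0]],"dr":[[0,0,0],[0,0,0],[0,0,0],[0,0,0],[0,0,0.1],[0,0,0.097],[0,0,0],[0,0,0]]}'
python3 w.py w4
```

```text
t: 8.2
tcp_pos: [0.6279, -0.0569, 0.2]
ee_rot: [0.002, -0.113, 0.994, -0.0]
wrist_force: [-0.2, 1.0, -2.5]
finger_gap: 0.363
t: 9.2
tcp_pos: [0.4868, 0.1041, 0.1986]
ee_rot: [-0.0, -0.015, 1.0, -0.0]
wrist_force: [0.2, 0.3, -1.2]
finger_gap: 0.361
opt rotvec [-7.0000e-04 -5.0000e-04  1.5999e+00]  deg 91.67
opt rotvec [ 5.0000e-04 -7.0000e-04 -1.5417e+00]  deg 88.33
offset mm [489.6 -89.8 199. ] | joints [ 0.21  0.14 -0.34  1.09  0.    0.18] t 9.25
tcp [0.4869 0.104  0.1986] tool y yaw deg 91.67 F [ 1.   0.5 -2.2] gap 0.365
```

View pics/w4.png

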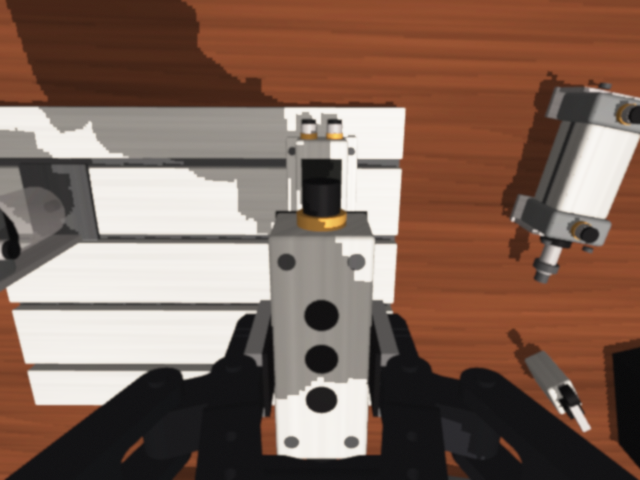

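```bash
cat > plate.py <<'E'
from h import *
import sys
# fit plate pose: slot centre lines in given column bands + right edge in row bands
s=load(sys.argv[1]); g=cv2.cvtColor(s["image"],cv2.COLOR_BGR2GRAY).astype(float)
def slots(cols,rows):
    out=[]
    for c in cols:
        col=g[rows[0]:rows[1],c]; i=np.argmin(col); w=np.clip(np.percentile(col,80)-30-col,0,None)
        k=np.arange(len(col)); w=w*(abs(k-i)<5); out.append([c,rows[0]+(w*k).sum()/w.sum()])
    return np.array(out)
st,p,r=pose()
E
python3 - <<'E'
from h import *
s=load("w4"); g=cv2.cvtColor(s["image"],cv2.COLOR_BGR2GRAY).astype(int)
for c in (200,365,385): print(c,[(r,g[r,c]) for r in list(range(100,112))+list(range(150,172))])
print(g[235:250,385],g[235:250,220]); print(g[298:312,220],g[298:312,120])
for r in (130,200,225,180): print(r, g[r,388:410], g[r,284:304], g[r,342:362])
E
```

```text
200 [(100, np.int64(44)), (101, np.int64(44)), (102, np.int64(46)), (103, np.int64(48)), (104, np.int64(50)), (105, np.int64(52)), (106, np.int64(70)), (107, np.int64(101)), (108, np.int64(130)), (109, np.int64(142)), (110, np.int64(146)), (111, np.int64(146)), (150, np.int64(145)), (151, np.int64(143)), (152, np.int64(142)), (153, np.int64(143)), (154, np.int64(143)), (155, np.int64(144)), (156, np.int64(138)), (157, np.int64(121)), (158, np.int64(90)), (159, np.int64(63)), (160, np.int64(54)), (161, np.int64(53)), (162, np.int64(52)), (163, np.int64(51)), (164, np.int64(54)), (165, np.int64(61)), (166, np.int64(78)), (167, np.int64(98)), (168, np.int64(119)), (169, np.int64(137)), (170, np.int64(146)), (171, np.int64(148))]
365 [(100, np.int64(89)), (101, np.int64(86)), (102, np.int64(73)), (103, np.int64(57)), (104, np.int64(50)), (105, np.int64(52)), (106, np.int64(75)), (107, np.int64(140)), (108, np.int64(212)), (109, np.int64(240)), (110, np.int64(245)), (111, np.int64(246)), (150, np.int64(246)), (151, np.int64(246)), (152, np.int64(245)), (153, np.int64(245)), (154, np.int64
[... 1682 characters left out ...]
 82  81  81  81
  81  81  81  82] [146 145 148 170 211 230 218 178 155 149 147 152 179 215 229 215 170 116
  64  26] [237 243 242 237 232 237 244 246 246 246 247 247 245 240 238 242 244 245
 245 245]
225 [246 246 246 246 247 246 247 246 242 222 164 113  97  95  95  96  95  96
  96  96  96  96] [94 94 94 94 93 94 94 93 94 93 93 91 89 86 87 88 90 93 95 97] [104  94  88  87  90  92  94  94  94  95  95  95  96  95  95  94  94  94
  94  93]
180 [246 245 245 246 246 246 246 246 246 246 245 241 214 149  99  88  88  88
  88  89  88  88] [146 145 145 167 212 231 219 180 156 150 146 138 133 138 145 143 129  92
  50  22] [214 239 243 238 233 236 244 247 247 246 247 248 247 243 241 243 245 245
 245 245]
```

```bash
cat > plate.py <<'E'
from h import *
from scipy.optimize import least_squares
from scipy.ndimage import map_coordinates, gaussian_filter
def segs():
    L=[]
    for x in (-130,-94,-86,-34,-26,26,34,86,94,130):
        for y in np.arange(-156,157,4): L.append((x,y,1,0))
    for y in (-160,160):
        for x in np.arange(-127,128,3):
            if min(abs(x-a) for a in(-90,-30,30,90))>8: L.append((x,y,0,1))
    return np.array(L,float)/np.array([1000,1000,1,1])
def W(q,L,n=0):
    c,s=np.cos(q[2]),np.sin(q[2]); x=L[:,0]+n*L[:,2]; y=L[:,1]+n*L[:,3]
    return np.c_[q[0]+c*x-s*y,q[1]+s*x+c*y,np.full(len(x),.020)]
def fit(ss,q0,excl,win=(6,3,2.5),verbose=True):
    q=np.array(q0,float)
    for wn in win:
        A=[]
        for s,ex in zip(ss,excl):
            g=gaussian_filter(cv2.cvtColor(s["image"],cv2.COLOR_BGR2GRAY).astype(float),.7)
            L=segs(); u=proj(s,W(q,L)); u2=proj(s,W(q,L,.001)); n=u2-u; n/=np.linalg.norm(n,axis=1)[:,None]
            z=s["z_map"]
            for a,l,nn in zip(u,L,n):
                if not(12<a[0]<628 and 12<a[1]<468): continue
                if any(e[0]<a[0]<e[1] and e[2]<a[1]<e[3] for e in ex): continue
                t=np.arange(-wn-1,wn+1.01,.25); pts=a+t[:,None]*nn
                v=map_coordinates(g,[pts[:,1],pts[:,0]],order=1); d=np.gradient(v,t)
                # interior sign: slot edges / plate edges: bright is plate
                x,y=l[0]*1000,l[1]*1000
                sgn=(1 if round(x) in(-130,-86,-26,34,94) else -1) if l[2] else (1 if y<0 else -1)
                d=d*sgn; d=d[2:-2]; tt=t[2:-2]; i=d.argmax()
                if d[i]<15: continue
                w=np.where(abs(tt-tt[i])<1,np.clip(d,0,None),0); A.append((id(s),pts[0]*0+a+nn*(w*tt).sum()/w.sum(),l,s))
        def res(q):
            out=[]
            for s in ss:
                B=[a for a in A if a[3] is s]; L=np.array([a[2] for a in B]); P=back(s,np.array([a[1] for a in B]),.02)
                c,k=np.cos(q[2]),np.sin(q[2]); dx=P[:,0]-q[0]; dy=P[:,1]-q[1]
                X=c*dx+k*dy; Y=-k*dx+c*dy
                out.append(((X-L[:,0])*L[:,2]+(Y-L[:,1])*L[:,3])*1000)
            return np.concatenate(out)
        r=least_squares(res,q,loss="soft_l1",f_scale=.5,x_scale=[.01,.01,.01]); q=r.x
    if verbose: print("plate",(q[:2]*1000).round(2),"yaw",np.degrees(q[2]).round(3),"n",len(A),"med|res|",np.median(abs(res(q))).round(2),"n_yedges",sum(a[2][3]>0 for a in A))
    return q
def onplate(q,x,y,z=0): return np.r_[W(q,np.array([[x/1000,y/1000,0,0]]))[0,:2],z]
E
python3 - <<'E'
from plate import *
q0=[.5475,.0045,np.radians(1.6)]
s=load("w4"); st,p,r=pose()
q=fit([s],q0,[[(265,385,110,480),(0,100,160,330),(180,460,370,480)]])
print("subbase", onplate(q,-60,100), "tool",tool(onplate(q,-60,100)).round(2))
t=snapshot("top"); np.savez("top1.npz",**t)
qt=fit([t],q0,[[(265,300,225,290),(340,390,225,290)]]); print(onplate(qt,-60,100))
# overlay
im=s["image"].copy()
for a in proj(s,W(q,segs())): cv2.circle(im,tuple(int(v) for v in a.round()),0,(0,0,255),-1)
cv2.imwrite("pics/ov4.png",im); cv2.imwrite("pics/top1.png",t["image"])
E
```

```text
plate [547.41   4.88] yaw 1.504 n 437 med|res| 0.5 n_yedges 64
subbase [0.4848073  0.10327237 0.        ] tool [[  1.97  -0.68 198.64]]
plate [548.21   4.59] yaw 1.637 n 466 med|res| 0.27 n_yedges 25
[0.48537266 0.1028331  0.        ]
```

View pics/ov4.png

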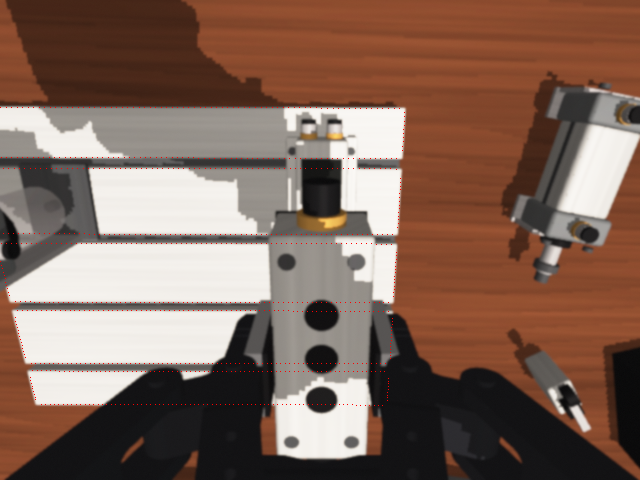

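```bash
python3 -m pendant '{"offset":[[2,-0.2,25],[0,0,30],[0,0,30],[0,0,25],[0,0,20],[0,0,0],[0,0,0],[0,0,0]],"dr":[[0,0,0],[0,0,0],[0,0,0],[0,0,0],[0,0,0],[0,0,0],[0,0,0],[0,0,0]]}'
python3 w.py w5; python3 - <<'E'
from h import *
im=cv2.imread("pics/w5.png"); cv2.imwrite("pics/w5c.png",cv2.resize(im[60:260,220:420],None,fx=3,fy=3,interpolation=cv2.INTER_CUBIC))
E
```

```text
t: 10.3
tcp_pos: [0.4861, 0.1041, 0.0701]
ee_rot: [0.001, -0.014, 1.0, 0.0]
wrist_force: [-0.6, -0.5, -1.5]
finger_gap: 0.365
opt rotvec [1.7000e-03 1.1000e-03 1.5991e+00]  deg 91.62
opt rotvec [-1.1000e-03  1.7000e-03 -1.5425e+00]  deg 88.38
offset mm [488.8 -90.4  69.1] | joints [ 0.21  0.25 -0.53  0.79  0.    0.18] t 10.35
tcp [0.486  0.1041 0.07  ] tool y yaw deg 91.62 F [-0.2  0.1 -2.5] gap 0.363
```

View pics/w5c.png

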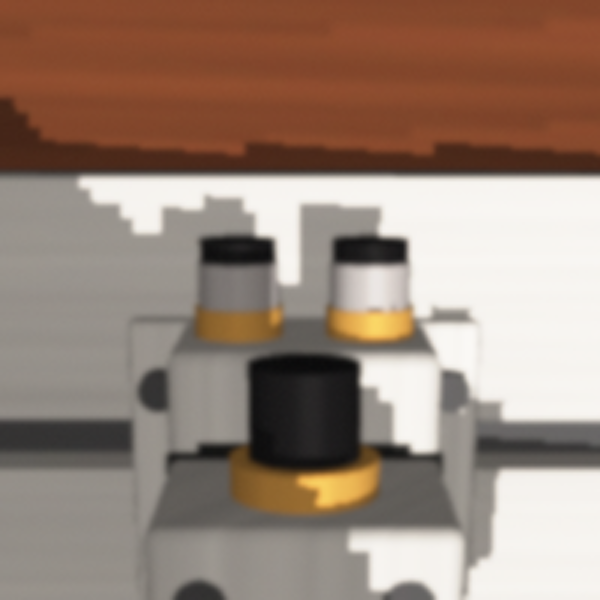

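```bash
python3 dots.py w5 .094 295 350 240 420
python3 - <<'E'
from plate import *
s=load("w5")
q=fit([s],[.5476,.0047,np.radians(1.6)],[[(255,385,110,480),(0,120,100,330),(180,460,300,480)]])
print("subbase tool",tool(onplate(q,-60,100)).round(2))
# subbase top front edge: row at cols 290..355 ; z=.05
im=cv2.cvtColor(s["image"],cv2.COLOR_BGR2GRAY)
print(im[160:185,278],im[160:185,320])
print(im[165:180,:].mean(1)[:0], tool(back(s,[[320,167],[320,168],[320,176]],.05)).round(1))
E
```

```text
[321.  314.9] 807 [[ 16.   -0.7 -24. ]]
[321.1 358.7] 727 [[ -0.   -0.7 -24. ]]
[321.  399.5] 566 [[-16.1  -0.8 -24. ]]
plate [547.6    5.25] yaw 1.553 n 122 med|res| 0.15 n_yedges 23
subbase tool [[ 1.2  -0.55 69.98]]
[146 147 146 145 140 125 116 126 141 147 149 147 144 137 127 116 110 112
 120 129 133 134 135 135 136] [145 146 147 146 140 126 107  95  93  93  94  93  94  93  95  95  91  71
  39  16  12  11  12  14  20]
[] [[55.1 -1.1 19.9]
 [54.7 -1.1 19.9]
 [51.6 -1.1 19.9]]
```

```bash
python3 -m pendant '{"offset":[[1.3,0,5],[0,0,4],[0,0,3],[0,0,2],[0,0,0],[0,0,0],[0,0,0],[0,0,0]],"dr":[[0,0,0],[0,0,0],[0,0,0],[0,0,0],[0,0,0],[0,0,0],[0,0,0],[0,0,0]]}'
python3 w.py w6;python3 dots.py w6 .079 295 350 240 420
python3 - <<'E'
from plate import *
s=load("w6")
q=fit([s],[.5476,.0047,np.radians(1.6)],[[(255,385,110,480),(0,120,100,330),(180,460,300,480)]])
print("subbase tool",tool(onplate(q,-60,100)).round(2))
E
```

```text
t: 11.35
tcp_pos: [0.4839, 0.104, 0.055]
ee_rot: [0.0, -0.014, 1.0, 0.0]
wrist_force: [-0.3, -0.6, -1.1]
finger_gap: 0.363
opt rotvec [1.000e-04 1.000e-04 1.599e+00]  deg 91.61
opt rotvec [-1.0000e-04  1.0000e-04 -1.5426e+00]  deg 88.39
offset mm [486.6 -90.3  55. ] | joints [ 0.21  0.27 -0.55  0.76  0.    0.18] t 11.4
tcp [0.4839 0.1039 0.0551] tool y yaw deg 91.61 F [ 0.  -0.6 -1.9] gap 0.358
[321.  314.9] 804 [[ 16.1  -0.7 -23.9]]
[321.1 358.7] 722 [[  0.1  -0.7 -23.9]]
[321.  399.4] 566 [[-15.9  -0.8 -23.9]]
plate [547.6   5.2] yaw 1.509 n 122 med|res| 0.23 n_yedges 19
subbase tool [[-1.11 -0.4  55.07]]
```

```bash
python3 -m pendant '{"offset":[[-1.1,0.2,0],[0,0,0],[0,0,0],[0,0,0],[0,0,0.4],[0,0,0],[0,0,0],[0,0,0]],"dr":[[0,0,0],[0,0,0],[0,0,0],[0,0,0],[0,0,0],[0,0,0],[0,0,0],[0,0,0]]}'
python3 w.py w7;python3 dots.py w7 .079 295 350 240 420
python3 - <<'E'
from plate import *
s=load("w7")
q=fit([s],[.5476,.0047,np.radians(1.6)],[[(255,385,110,480),(0,120,100,330),(180,460,300,480)]])
print("subbase tool",tool(onplate(q,-60,100)).round(2))
E
```

```text
t: 12.4
tcp_pos: [0.4849, 0.1042, 0.0546]
ee_rot: [0.0, -0.014, 1.0, 0.0]
wrist_force: [0.2, 0.5, -2.2]
finger_gap: 0.362
opt rotvec [-1.000e-04 -0.000e+00  1.599e+00]  deg 91.62
opt rotvec [ 0.0000e+00 -1.0000e-04 -1.5426e+00]  deg 88.38
offset mm [487.6 -90.4  54.6] | joints [ 0.21  0.27 -0.55  0.76 -0.    0.18] t 12.45
tcp [0.4849 0.1042 0.0546] tool y yaw deg 91.62 F [-0.7  0.6 -2.4] gap 0.359
[321.  314.9] 806 [[ 16.3  -0.7 -24.4]]
[321.1 358.7] 725 [[  0.4  -0.7 -24.4]]
[321.  399.4] 565 [[-15.5  -0.8 -24.4]]
plate [547.67   5.25] yaw 1.569 n 128 med|res| 0.16 n_yedges 20
subbase tool [[-4.000e-02 -5.900e-01  5.458e+01]]
```

```bash
python3 -m pendant '{"offset":[[0,0,0],[0,0,0],[0,0,0],[0,0,0],[0,0,0],[0,0,-20],[0,0,-30],[0,0,-30]],"dr":[[0,0,0],[0,0,0],[0,0,0],[0,0,0],[0,0,0],[0,0,0],[0,0,0],[0,0,0]]}' 0
python3 -m pendant '{"offset":[[0,0,-30],[0,0,-50],[0,0,0],[0,0,0],[0,0,0],[0,0,0],[0,0,0],[0,0,0]],"dr":[[0,0,0],[0,0,0],[0,0,0],[0,0,0],[0,0,0],[0,0,0],[0,0,0],[0,0,0]]}' 0
python3 w.py w8
python3 - <<'E'
from plate import *
goto([.460,-.423,.215],np.radians(90-15.9))
E
```

```text
t: 13.45
tcp_pos: [0.4847, 0.1041, 0.1353]
ee_rot: [-0.0, -0.014, 1.0, -0.0]
wrist_force: [0.4, 0.1, 0.5]
finger_gap: 1.001
t: 14.45
tcp_pos: [0.4848, 0.1041, 0.2143]
ee_rot: [-0.0, -0.014, 1.0, -0.0]
wrist_force: [0.2, -0.0, -0.3]
finger_gap: 1.001
opt rotvec [-2.000e-04 -2.000e-04  1.599e+00]  deg 91.61
opt rotvec [ 2.0000e-04 -2.0000e-04 -1.5426e+00]  deg 88.39
offset mm [487.6 -90.4 214.6] | joints [ 0.21  0.13 -0.32  1.12  0.    0.18] t 14.5
tcp [0.4849 0.1041 0.2145] tool y yaw deg 91.61 F [-0.7 -0.  -0.1] gap 1.0
opt rotvec [-1.000e-04 -2.000e-04  3.057e-01]  deg 17.51
opt rotvec [ 3.0000e-04 -1.0000e-04 -2.8359e+00]  deg 162.49
offset mm [ 3.970e+01 -5.262e+02 -5.000e-01] | joints [ 0.21  0.13 -0.32  1.12  0.    0.18] t 14.5
tcp [0.4849 0.1041 0.2145] tool y yaw deg 91.61 F [-0.7 -0.  -0.1] gap 1.0
```

View pics/w8.png

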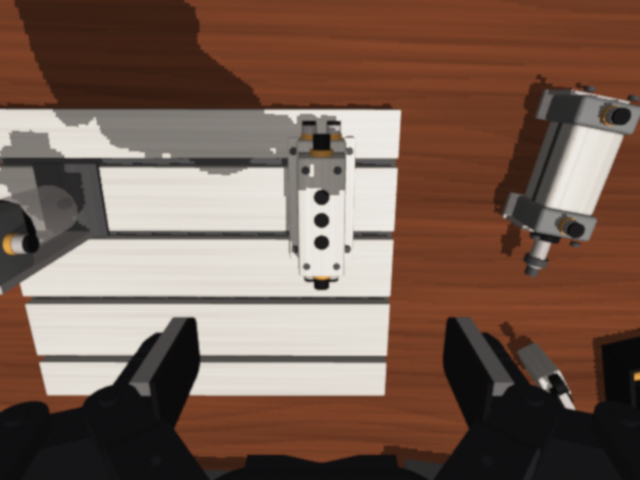

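```bash
python3 dots.py w8 .078 300 345 165 255
python3 - <<'E'
from plate import *
s=load("w8")
q=fit([s],[.5476,.0047,np.radians(1.6)],[[(270,370,110,300),(0,120,100,330)]])
print("subbase tool",tool(onplate(q,-60,100)).round(2)); np.save("q8.npy",q)
E
python3 -m pendant '{"offset":[[5,-60,0],[5,-60,0],[5,-60,0],[5,-60,0],[5,-60,0],[5,-60,0],[5,-60,0],[4.7,-60,0]],"dr":[[0,0,0],[0,0,0],[0,0,0],[0,0,0],[0,0,0],[0,0,0],[0,0,0],[0,0,0]]}'
python3 -m pendant '{"offset":[[0,-46,30],[0,0,35],[0,0,0],[0,0,0],[0,0,0],[0,0,0],[0,0,0],[0,0,0]],"dr":[[0,0,0],[0,0,0.15],[0,0,0.156],[0,0,0],[0,0,0],[0,0,0],[0,0,0],[0,0,0]]}'
python3 w.py w9
```

```text
[321.4 196.6] 149 [[ 16.2  -0.7 136.5]]
[321.1 219.9] 131 [[ -0.   -0.8 136.5]]
[321.1 242.3] 124 [[-16.2  -0.9 136.4]]
plate [547.37   4.88] yaw 1.392 n 544 med|res| 0.44 n_yedges 77
subbase tool [[-1.1000e-01 -7.5000e-01  2.1445e+02]]
t: 15.5
tcp_pos: [0.4584, -0.3789, 0.2147]
ee_rot: [0.0, -0.014, 1.0, -0.0]
wrist_force: [1.0, 0.0, -0.1]
finger_gap: 0.998
t: 16.5
tcp_pos: [0.4602, -0.4228, 0.1499]
ee_rot: [0.0, 0.138, 0.99, -0.0]
wrist_force: [0.6, 0.3, 0.4]
finger_gap: 1.002
opt rotvec [0.0000e+00 2.0000e-04 1.2934e+00]  deg 74.11
opt rotvec [-3.0000e-04  0.0000e+00 -1.8482e+00]  deg 105.89
offset mm [558.3 280.6 149.6] | joints [-0.74  0.4  -0.11  1.06  0.   -0.47] t 16.55
tcp [ 0.4601 -0.4227  0.1498] tool y yaw deg 74.11 F [-0.6 -1.  -0.1] gap 0.999
```

View pics/w9.png

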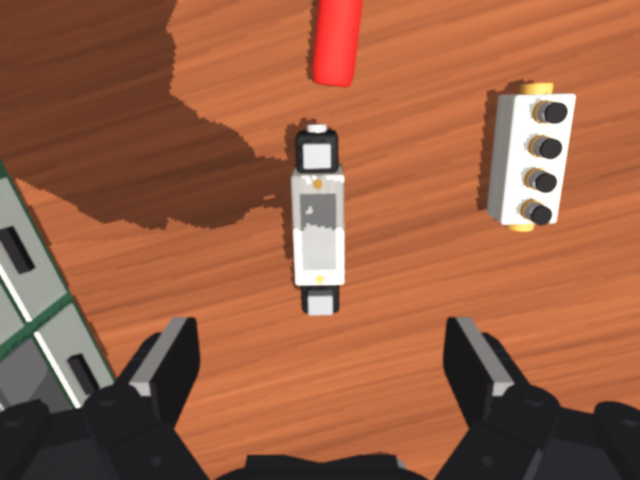

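```bash
cat > yel.py <<'E'
from h import *
import sys
s=load(sys.argv[1]); zt=float(sys.argv[2]); x0,x1,y0,y1=map(int,sys.argv[3:7])
h=cv2.cvtColor(s["image"][y0:y1,x0:x1],cv2.COLOR_BGR2HSV)
b=((h[...,0]>13)&(h[...,0]<35)&(h[...,1]>90)&(h[...,2]>90)).astype(np.uint8)
n,l,st,c=cv2.connectedComponentsWithStats(b); T=[]
for i in range(1,n):
    if st[i,4]>12:
        uv=c[i]+[x0,y0]; t=tool(back(s,uv,zt))[0]; T.append(t); print(uv.round(1),st[i,4],t.round(1))
if len(T)>=2:
    d=T[0]-T[-1]; print("mid",((T[0]+T[-1])/2).round(2),"turn about tool z deg",np.degrees(np.arctan2(d[1],d[0])).round(2))
E
python3 yel.py w9 .04 300 340 172 290
```

```text
[317.1 183.7] 69 [ 30.   -3.4 109.8]
[319.4 278.5] 30 [-32.1  -2.2 109.8]
mid [ -1.07  -2.81 109.76] turn about tool z deg -1.07
```

```bash
python3 -m pendant '{"offset":[[-1.1,-2.1,25],[0,0,30],[0,0,30],[0,0,30],[0,0,16],[0,0,8.5],[0,0,0],[0,0,0]],"dr":[[0,0,-0.018],[0,0,0],[0,0,0],[0,0,0],[0,0,0],[0,0,0],[0,0,0],[0,0,0]]}' 0 80
python3 -m pendant '{"offset":[[0,0,0],[0,0,0],[0,0,0],[0,0,0],[0,0,0],[0,0,0],[0,0,0],[0,0,0]],"dr":[[0,0,0],[0,0,0],[0,0,0],[0,0,0],[0,0,0],[0,0,0],[0,0,0],[0,0,0]]}' 255 80
python3 w.py w10
python3 - <<'E'
from h import *
for w in ([.66,-.1,.2],[.4848,.1041,.2]): goto(w,np.radians(91.6))
E
```

```text
t: 17.55
tcp_pos: [0.4612, -0.4257, 0.0112]
ee_rot: [0.001, 0.13, 0.992, -0.001]
wrist_force: [0.7, -0.0, -0.7]
finger_gap: 1.001
t: 18.55
tcp_pos: [0.4609, -0.4253, 0.0106]
ee_rot: [0.0, 0.13, 0.992, -0.0]
wrist_force: [-0.7, 0.2, 5.2]
finger_gap: 0.36
opt rotvec [3.0000e-04 8.0000e-04 1.3111e+00]  deg 75.12
opt rotvec [-9.0000e-04  4.0000e-04 -1.8305e+00]  deg 104.88
offset mm [554.6 292.6  10.1] | joints [-0.75  0.53 -0.26  0.78  0.   -0.49] t 18.6
tcp [ 0.4609 -0.4253  0.0106] tool y yaw deg 75.12 F [0.2 0.4 5.6] gap 0.356
opt rotvec [-0.0003  0.0008 -0.2876]  deg 16.48
opt rotvec [1.100e-03 5.000e-04 2.854e+00]  deg 163.52
offset mm [-109.1  365.4 -189.4] | joints [-0.75  0.53 -0.26  0.78  0.   -0.49] t 18.6
tcp [ 0.4609 -0.4253  0.0106] tool y yaw deg 75.12 F [0.2 0.4 5.6] gap 0.356
opt rotvec [-0.0003  0.0008 -0.2876]  deg 16.48
opt rotvec [1.100e-03 5.000e-04 2.854e+00]  deg 163.52
offset mm [ 112.7  517.7 -189.6] | joints [-0.75  0.53 -0.26  0.78  0.   -0.49] t 18.6
tcp [ 0.4609 -0.4253  0.0106] tool y yaw deg 75.12 F [0.2 0.4 5.6] gap 0.356
```

View pics/w10.png

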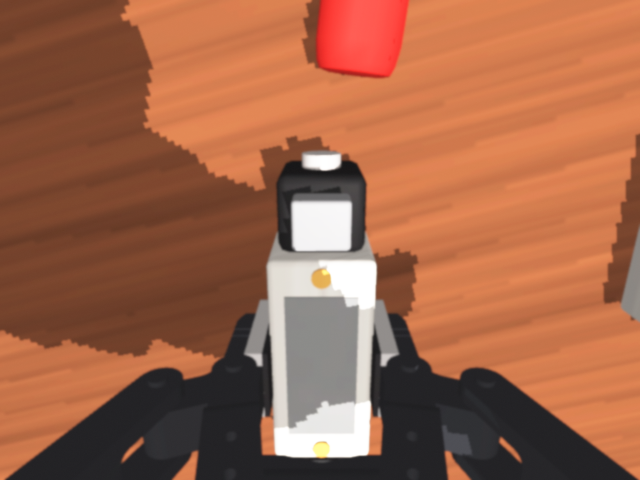

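```bash
python3 yel.py w10 .04 300 340 265 465
python3 -m pendant '{"offset":[[0,0,-30],[0,0,-50],[-15.6,52.2,-15.7],[-15.6,52.2,-15.7],[-15.6,52.2,-15.7],[-15.6,52.2,-15.7],[-15.6,52.2,-15.7],[-15.6,52.2,-15.7]],"dr":[[0,0,0],[0,0,0],[0,0,0],[0,0,0],[0,0,0],[0,0,0],[0,0,0],[0,0,0]]}'
python3 -m pendant '{"offset":[[-15.5,52.2,-15.4],[44.4,30.5,0],[44.4,30.5,0],[44.4,30.5,0],[44.4,30.4,0],[44.2,30.4,0],[0,0,0],[0,0,0]],"dr":[[0,0,0],[0,0,0],[0,0,0],[0,0,0],[0,0,0],[0,0,0],[0,0,-0.144],[0,0,-0.144]]}'
python3 -m pendant '{"offset":[[0,0,20],[0,0,20],[0,0,10],[0,0,0],[0,0,0],[0,0,0],[0,0,0],[0,0,0]],"dr":[[0,0,0],[0,0,0],[0,0,0],[0,0,0],[0,0,0],[0,0,0],[0,0,0],[0,0,0]]}'
python3 w.py w11;python3 yel.py w11 .1793 300 340 265 465
python3 - <<'E'
from plate import *
s=load("w11")
q=fit([s],[.5475,.0049,np.radians(1.55)],[[(255,385,110,480),(0,120,100,330),(180,460,320,480)]])
print("subbase tool",tool(onplate(q,-60,100)).round(2))
im=s["image"].copy(); cv2.imwrite("pics/w11c.png",cv2.resize(im[60:260,220:420],None,fx=3,fy=3,interpolation=cv2.INTER_CUBIC))
E
```

```text
[320.8 278.4] 300 [ 30.8  -0.9 -29.4]
[321.  449.5] 199 [-32.   -1.  -29.4]
mid [ -0.61  -0.96 -29.39] turn about tool z deg 0.05
t: 19.6
tcp_pos: [0.6314, -0.1447, 0.1836]
ee_rot: [-0.001, 0.13, 0.992, -0.0]
wrist_force: [1.6, 0.2, -3.8]
finger_gap: 0.363
t: 20.6
tcp_pos: [0.4833, 0.1047, 0.1989]
ee_rot: [-0.001, -0.017, 1.0, -0.0]
wrist_force: [0.7, 0.5, -2.2]
finger_gap: 0.363
t: 21.6
tcp_pos: [0.4848, 0.1042, 0.15]
ee_rot: [0.0, -0.014, 1.0, 0.0]
wrist_force: [0.9, 0.1, -3.4]
finger_gap: 0.362
opt rotvec [2.000e-04 2.000e-04 1.599e+00]  deg 91.61
opt rotvec [-2.0000e-04  2.0000e-04 -1.5426e+00]  deg 88.39
offset mm [487.5 -90.5 149.7] | joints [ 0.21  0.17 -0.42  0.98  0.    0.18] t 21.65
tcp [0.4847 0.1042 0.1499] tool y yaw deg 91.61 F [ 0.3 -1.2 -3. ] gap 0.361
[321.  278.5] 323 [ 30.9  -0.7 -29.4]
[321.1 449.5] 223 [-31.9  -0.8 -29.4]
mid [ -0.52  -0.71 -29.43] turn about tool z deg 0.08
plate [547.52   5.25] yaw 1.549 n 274 med|res| 0.35 n_yedges 35
subbase tool [[-9.0000e-02 -6.4000e-01  1.4987e+02]]
```

View pics/w11.png

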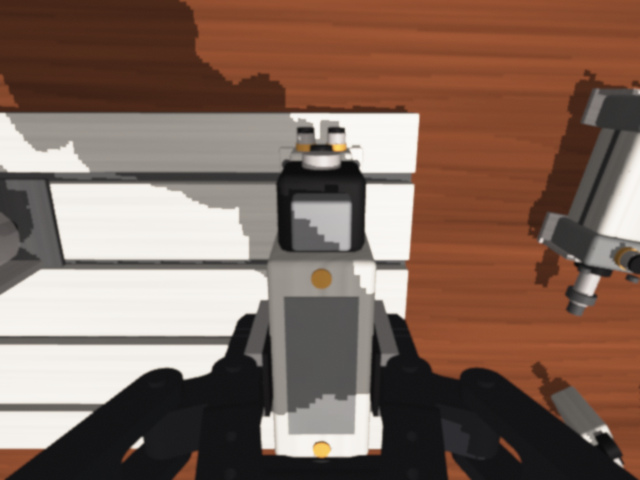

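```bash
python3 -m pendant '{"offset":[[0.4,0,15],[0,0,20],[0,0,13],[0,0,7],[0,0,4],[0,0,1],[0,0,0],[0,0,0]],"dr":[[0,0,0],[0,0,0],[0,0,0],[0,0,0],[0,0,0],[0,0,0],[0,0,0],[0,0,0]]}'
python3 -m pendant '{"offset":[[0,0,0],[0,0,0],[0,0,0],[0,0,0.3],[0,0,0],[0,0,0],[0,0,0],[0,0,0]],"dr":[[0,0,0],[0,0,0],[0,0,0],[0,0,0],[0,0,0],[0,0,0],[0,0,0],[0,0,0]]}'
python3 w.py w12;python3 yel.py w12 .118 300 340 265 465
python3 - <<'E'
from plate import *
s=load("w12")
q=fit([s],[.5475,.0049,np.radians(1.55)],[[(255,385,110,480),(0,120,100,330),(180,460,320,480)]])
print("subbase tool",tool(onplate(q,-60,100)).round(2))
E
```

```text
t: 22.65
tcp_pos: [0.4846, 0.1043, 0.0901]
ee_rot: [0.0, -0.014, 1.0, 0.0]
wrist_force: [1.0, -0.3, -3.9]
finger_gap: 0.359
t: 23.65
tcp_pos: [0.4842, 0.1042, 0.0894]
ee_rot: [-0.0, -0.014, 1.0, 0.0]
wrist_force: [-0.5, -0.9, -3.2]
finger_gap: 0.36
opt rotvec [1.000e-04 1.000e-04 1.599e+00]  deg 91.62
opt rotvec [-1.0000e-04  1.0000e-04 -1.5426e+00]  deg 88.38
offset mm [487.  -90.5  89.4] | joints [ 0.21  0.23 -0.51  0.84 -0.    0.18] t 23.7
tcp [0.4843 0.1042 0.0894] tool y yaw deg 91.62 F [ 0.4 -0.8 -2.3] gap 0.363
[321.  278.4] 323 [ 30.7  -0.7 -28.6]
[321.  449.2] 229 [-32.4  -0.8 -28.6]
mid [ -0.88  -0.76 -28.58] turn about tool z deg 0.13
plate [547.57   5.21] yaw 1.511 n 163 med|res| 0.37 n_yedges 24
subbase tool [[-0.68 -0.63 89.42]]
```

View pics/w12.png

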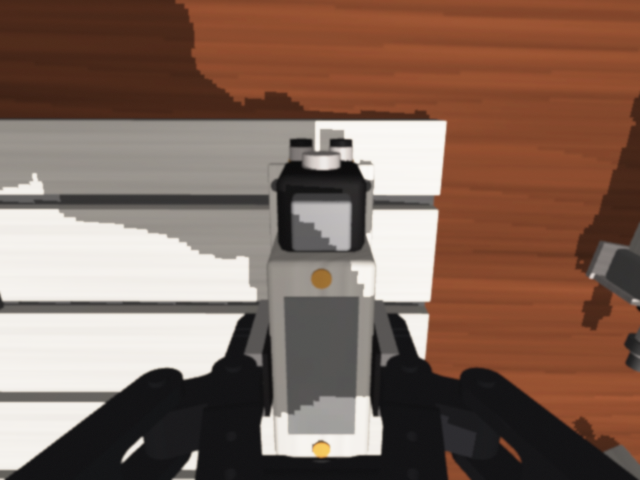

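```bash
python3 -m pendant '{"offset":[[0,0,0.6],[0,0,0],[0,0,0],[0,0,0],[0,0,0],[0,0,0],[0,0,0],[0,0,0]],"dr":[[0,0,0],[0,0,0],[0,0,0],[0,0,0],[0,0,0],[0,0,0],[0,0,0],[0,0,0]]}'
python3 -m pendant '{"offset":[[0,0,0],[0,0,0],[0,0,0],[0,0,0],[0,0,0],[0,0,-20],[0,0,-30],[0,0,-30]],"dr":[[0,0,0],[0,0,0],[0,0,0],[0,0,0],[0,0,0],[0,0,0],[0,0,0],[0,0,0]]}' 0
python3 -m pendant '{"offset":[[0,0,-40],[0,0,-6],[0,0,0],[0,0,0],[0,0,0],[0,0,0],[0,0,0],[0,0,0]],"dr":[[0,0,0],[0,0,0],[0,0,0],[0,0,0],[0,0,0],[0,0,0],[0,0,0],[0,0,0]]}' 0
python3 w.py w13;python3 yel.py w13 .118 300 340 140 320
python3 - <<'E'
from plate import *
s=load("w13")
q=fit([s],[.5475,.0049,np.radians(1.55)],[[(265,375,110,300),(0,120,100,330)]])
print("subbase tool",tool(onplate(q,-60,100)).round(2))
goto([.456,-.283,.215],np.radians(-90-14.6))
E
```

```text
t: 24.7
tcp_pos: [0.4842, 0.1042, 0.0888]
ee_rot: [-0.0, -0.014, 1.0, -0.0]
wrist_force: [0.3, -0.5, -2.8]
finger_gap: 0.361
t: 25.7
tcp_pos: [0.484, 0.1041, 0.1695]
ee_rot: [-0.0, -0.014, 1.0, -0.0]
wrist_force: [0.4, -0.1, 0.5]
finger_gap: 0.997
t: 26.7
tcp_pos: [0.4842, 0.1042, 0.2147]
ee_rot: [-0.0, -0.014, 1.0, -0.0]
wrist_force: [0.5, 1.2, 0.3]
finger_gap: 1.001
opt rotvec [-0.    -0.     1.599]  deg 91.62
opt rotvec [ 0.     -0.     -1.5426]  deg 88.38
offset mm [487.  -90.5 214.8] | joints [ 0.21  0.13 -0.32  1.12  0.    0.18] t 26.75
tcp [0.4842 0.1042 0.2148] tool y yaw deg 91.62 F [-0.4 -0.6  0.7] gap 0.996
[320.9 186.5] 80 [31.4 -0.9 96.8]
[321.  286.2] 72 [-31.   -0.9  96.8]
mid [ 0.21 -0.92 96.77] turn about tool z deg 0.05
plate [547.51   4.89] yaw 1.374 n 512 med|res| 0.46 n_yedges 77
subbase tool [[ -0.89  -0.8  214.77]]
opt rotvec [ 1.0000e-04  0.0000e+00 -2.8586e+00]  deg 163.78
opt rotvec [ 0.    -0.     0.283]  deg 16.22
offset mm [ 3.910e+01 -3.863e+02 -2.000e-01] | joints [ 0.21  0.13 -0.32  1.12  0.    0.18] t 26.75
tcp [0.4842 0.1042 0.2148] tool y yaw deg 91.62 F [-0.4 -0.6  0.7] gap 0.996
```

View pics/w13.png

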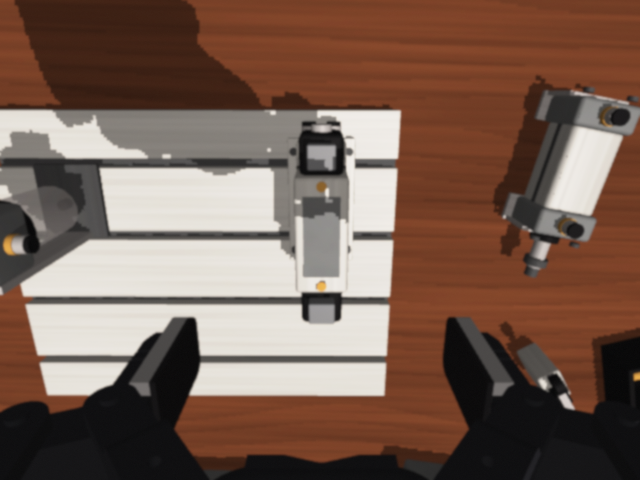

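```bash
python3 -m pendant '{"offset":[[5.6,-55.2,0],[5.6,-55.2,0],[5.6,-55.2,0],[5.6,-55.2,0],[5.6,-55.2,0],[5.6,-55.2,0],[5.5,-55.1,0],[0,0,0]],"dr":[[0,0,0],[0,0,0],[0,0,0],[0,0,0],[0,0,0],[0,0,0],[0,0,0],[0,0,0.18]]}' 
python3 -m pendant '{"offset":[[0,0,0],[0,0,0],[0,0,0],[0,0,0],[0,0,0],[0,0,0],[0,0,0],[0,0,0]],"dr":[[0,0,0.18],[0,0,0.18],[0,0,0.18],[0,0,0.18],[0,0,0.18],[0,0,0.18],[0,0,0.18],[0,0,0.18]]}'
python3 -m pendant '{"offset":[[0,0,0],[0,0,0],[0,0,0],[0,0,0],[0,0,0],[0,0,0],[0,0,0],[0,0,0]],"dr":[[0,0,0.18],[0,0,0.18],[0,0,0.18],[0,0,0.18],[0,0,0.18],[0,0,0.18],[0,0,0.18],[0,0,0.18]]}'
python3 -m pendant '{"offset":[[0,0,0],[0,0,0],[0,0,30],[0,0,35],[0,0,0],[0,0,0],[0,0,0],[0,0,0]],"dr":[[0,0,0.18],[0,0,0.185],[0,0,0],[0,0,0],[0,0,0],[0,0,0],[0,0,0],[0,0,0]]}'
python3 w.py w14
```

```text
t: 27.75
tcp_pos: [0.4556, -0.2867, 0.2146]
ee_rot: [0.0, 0.08, 0.997, -0.001]
wrist_force: [-0.4, 0.3, -0.2]
finger_gap: 0.998
t: 28.75
tcp_pos: [0.4561, -0.2831, 0.2148]
ee_rot: [0.0, 0.717, 0.698, 0.0]
wrist_force: [-0.8, 0.2, 0.5]
finger_gap: 1.001
t: 29.75
tcp_pos: [0.4561, -0.2831, 0.2148]
ee_rot: [0.0, 0.999, 0.052, 0.0]
wrist_force: [-0.3, 1.0, -0.2]
finger_gap: 1.006
t: 30.75
tcp_pos: [0.4567, -0.2835, 0.151]
ee_rot: [0.0, 0.992, -0.127, 0.001]
wrist_force: [0.1, -0.3, -0.1]
finger_gap: 0.995
opt rotvec [ 1.700e-03 -6.000e-04 -1.826e+00]  deg 104.62
opt rotvec [-6.0000e-04 -1.6000e-03  1.3156e+00]  deg 75.38
offset mm [-513.5 -159.   149.9] | joints [-0.56  0.24 -0.33  1.   -0.    2.84] t 30.8
tcp [ 0.4566 -0.2834  0.1507] tool y yaw deg -104.62 F [-0.1  0.3  0.4] gap 1.0
```

View pics/w14.png

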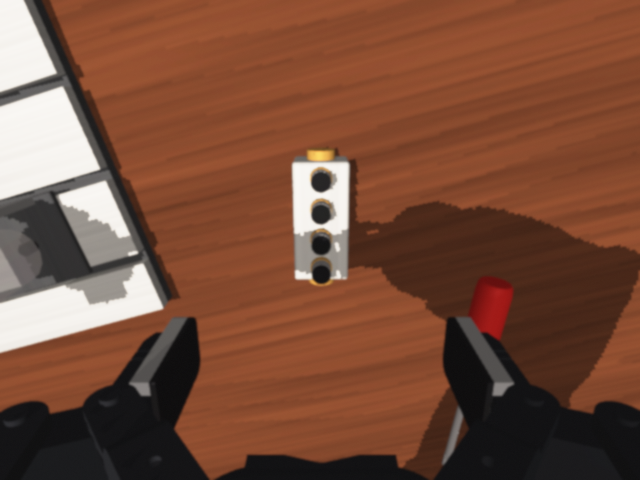

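```bash
python3 dots.py w14 .043 300 345 165 290 60; python3 - <<'E'
from h import *
s=load("w14"); print(tool(back(s,[[488,300],[478,325],[460,400],[448,455]],.01)).round(0))
g=s["image"]; P,uv=cloud(s); T=tool(P); k=(abs(P[:,2]-.028)<.005)&(abs(T[:,0])<60)&(abs(T[:,1])<30)
print(cv2.minAreaRect(T[k][:,:2].astype(np.float32)))
E
```

```text
[320.7 181.5] 257 [[ 30.8   0.7 107.8]]
[320.6 213.8] 239 [[ 10.9   0.6 107.8]]
[320.5 244.7] 267 [[ -9.1   0.4 107.7]]
[320.9 273.6] 254 [[-28.6   0.6 107.7]]
[[ -65.  124.  141.]
 [ -85.  119.  141.]
 [-154.  112.  141.]
 [-210.  108.  140.]]
((0.12824630737304688, 0.8307743072509766), (36.023048400878906, 92.22577667236328), 89.87373352050781)
```

```bash
python3 -m pendant '{"offset":[[0.5,0.8,25],[0,0,30],[0,0,30],[0,0,30],[0,0,20],[0,0,11],[0,0,0],[0,0,0]],"dr":[[0,0,0],[0,0,0],[0,0,0],[0,0,0],[0,0,0],[0,0,0],[0,0,0],[0,0,0]]}' 0 60
python3 -m pendant '{"offset":[[0,0,0],[0,0,0],[0,0,0],[0,0,0],[0,0,0],[0,0,0],[0,0,0],[0,0,0]],"dr":[[0,0,0],[0,0,0],[0,0,0],[0,0,0],[0,0,0],[0,0,0],[0,0,0],[0,0,0]]}' 255 60
python3 w.py w15;python3 dots.py w15 .043 300 345 165 470 60
python3 - <<'E'
from plate import *
q=np.array([.5475,.0051,np.radians(1.55)]); d=onplate(q,-60,0); print(d)
goto([d[0],d[1],.2],np.radians(1.55))
goto([.66,-.1,.2],np.radians(1.55))
E
```

```text
t: 31.8
tcp_pos: [0.457, -0.2844, 0.0047]
ee_rot: [0.0, 0.992, -0.127, 0.001]
wrist_force: [0.4, 0.0, -0.4]
finger_gap: 1.001
t: 32.8
tcp_pos: [0.4568, -0.2842, 0.0044]
ee_rot: [0.0, 0.992, -0.127, 0.0]
wrist_force: [-1.0, -0.5, 5.7]
finger_gap: 0.407
opt rotvec [ 1.100e-03 -5.000e-04 -1.826e+00]  deg 104.62
opt rotvec [-5.0000e-04 -1.0000e-03  1.3156e+00]  deg 75.38
offset mm [-513.7 -159.7    3.8] | joints [-0.56  0.4  -0.5   0.68  0.    2.84] t 32.85
tcp [ 0.4568 -0.2842  0.0044] tool y yaw deg -104.62 F [-0.1  0.4  5.9] gap 0.407
[321.  288.1] 1409 [[ 31.    0.6 -38.6]]
[321.2 352.2] 1344 [[ 11.1   0.6 -38.6]]
[321.1 409.2] 1231 [[ -8.7   0.6 -38.6]]
[321.7 458.2] 946 [[-27.3   0.7 -38.6]]
[0.48752195 0.00347704 0.        ]
opt rotvec [ 1.100e-03 -5.000e-04 -1.853e+00]  deg 106.17
opt rotvec [-4.0000e-04 -1.0000e-03  1.2886e+00]  deg 73.83
offset mm [ -42.7 -286.1 -195.7] | joints [-0.56  0.4  -0.5   0.68  0.    2.84] t 32.85
tcp [ 0.4568 -0.2842  0.0044] tool y yaw deg -104.62 F [-0.1  0.4  5.9] gap 0.407
opt rotvec [ 1.100e-03 -5.000e-04 -1.853e+00]  deg 106.17
opt rotvec [-4.0000e-04 -1.0000e-03  1.2886e+00]  deg 73.83
offset mm [ 150.3 -229.5 -195.5] | joints [-0.56  0.4  -0.5   0.68  0.    2.84] t 32.85
tcp [ 0.4568 -0.2842  0.0044] tool y yaw deg -104.62 F [-0.1  0.4  5.9] gap 0.407
```

View pics/w15.png

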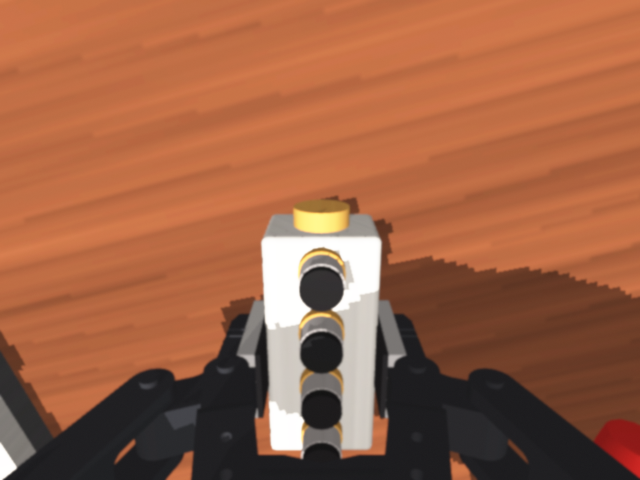

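```bash
python3 - <<'E'
from h import *
s=load("w15"); g=cv2.cvtColor(s["image"],cv2.COLOR_BGR2GRAY).astype(int)
for c in (275,285,368): print(c,list(zip(range(208,245),g[208:245,c])))
print(g[440:460,285],g[440:460,360])
print(tool(back(s,[[285,236],[285,237],[285,238],[285,449],[285,450]],.028)).round(1), tool(back(s,[[285,214]],.0)).round(1))
E
```

```text
275 [(208, np.int64(124)), (209, np.int64(123)), (210, np.int64(125)), (211, np.int64(125)), (212, np.int64(126)), (213, np.int64(130)), (214, np.int64(137)), (215, np.int64(144)), (216, np.int64(146)), (217, np.int64(149)), (218, np.int64(149)), (219, np.int64(148)), (220, np.int64(147)), (221, np.int64(147)), (222, np.int64(147)), (223, np.int64(146)), (224, np.int64(147)), (225, np.int64(146)), (226, np.int64(146)), (227, np.int64(148)), (228, np.int64(148)), (229, np.int64(149)), (230, np.int64(149)), (231, np.int64(149)), (232, np.int64(149)), (233, np.int64(147)), (234, np.int64(147)), (235, np.int64(154)), (236, np.int64(180)), (237, np.int64(220)), (238, np.int64(242)), (239, np.int64(250)), (240, np.int64(252)), (241, np.int64(254)), (242, np.int64(254)), (243, np.int64(255)), (244, np.int64(255))]
285 [(208, np.int64(125)), (209, np.int64(126)), (210, np.int64(125)), (211, np.int64(124)), (212, np.int64(125)), (213, np.int64(128)), (214, np.int64(136)), (215, np.int64(142)), (216, np.int64(145)), (217, np.int64(146)), (218, np.int64(147)), (219, np.int64(147)), (220, np.int
[... 950 characters left out ...]
t64(148)), (227, np.int64(148)), (228, np.int64(149)), (229, np.int64(151)), (230, np.int64(151)), (231, np.int64(151)), (232, np.int64(151)), (233, np.int64(152)), (234, np.int64(154)), (235, np.int64(166)), (236, np.int64(192)), (237, np.int64(226)), (238, np.int64(243)), (239, np.int64(250)), (240, np.int64(252)), (241, np.int64(254)), (242, np.int64(254)), (243, np.int64(255)), (244, np.int64(255))]
[255 255 255 255 255 255 255 254 253 240 192 152 140 133 110  74  42  30
  30  29] [204 204 204 204 204 204 203 201 190 170 146 134 130 122  96  59  34  30
  30  29]
[[ 40.8  -9.9 -23.6]
 [ 40.5  -9.9 -23.6]
 [ 40.2 -10.  -23.6]
 [-38.6 -12.2 -23.7]
 [-39.1 -12.2 -23.7]] [[ 39.6 -12.2   4.4]]
```

```bash
python3 -m pendant '{"offset":[[0,0,-30],[0,0,-50],[25,-38.3,-21.7],[25,-38.3,-21.7],[25,-38.3,-21.7],[25,-38.3,-21.7],[25,-38.3,-21.7],[25.3,-38,-21.5]],"dr":[[0,0,0],[0,0,0],[0,0,0],[0,0,0],[0,0,0],[0,0,0],[0,0,0],[0,0,0]]}'
python3 -m pendant '{"offset":[[-48.2,-14.1,0],[-48.3,-14.2,0],[-48.2,-14.1,0],[-48.3,-14.2,0],[0,0,0],[0,0,0],[0,0,0],[0,0,0]],"dr":[[0,0,0],[0,0,0],[0,0,0],[0,0,0],[0,0,-0.17],[0,0,-0.17],[0,0,-0.17],[0,0,-0.17]]}'
python3 -m pendant '{"offset":[[0,0,0],[0,0,0],[0,0,0],[0,0,0],[0,0,0],[0,0,0],[0,0,0],[0,0,0]],"dr":[[0,0,-0.17],[0,0,-0.17],[0,0,-0.17],[0,0,-0.17],[0,0,-0.17],[0,0,-0.17],[0,0,-0.153],[0,0,0]]}'
python3 -m pendant '{"offset":[[0,0,20],[0,0,20],[0,0,20],[0,0,0],[0,0,0],[0,0,0],[0,0,0],[0,0,0]],"dr":[[0,0,0],[0,0,0],[0,0,0],[0,0,0],[0,0,0],[0,0,0],[0,0,0],[0,0,0]]}'
python3 w.py w16
```

```text
t: 33.85
tcp_pos: [0.6531, -0.1255, 0.214]
ee_rot: [-0.013, 0.995, -0.101, 0.0]
wrist_force: [0.8, 0.1, -2.8]
finger_gap: 0.408
t: 34.85
tcp_pos: [0.4683, -0.0612, 0.2156]
ee_rot: [-0.022, 0.966, 0.258, 0.009]
wrist_force: [0.3, 0.7, -2.8]
finger_gap: 0.41
t: 35.85
tcp_pos: [0.4685, -0.0613, 0.2156]
ee_rot: [-0.014, 0.664, 0.747, 0.02]
wrist_force: [-0.3, -1.1, -2.9]
finger_gap: 0.413
t: 36.85
tcp_pos: [0.4691, -0.0549, 0.157]
ee_rot: [-0.016, 0.664, 0.747, 0.023]
wrist_force: [-3.3, 12.2, 7.5]
finger_gap: 0.407
opt rotvec [ 0.0107 -0.055   0.1184]  deg 7.5
opt rotvec [ 0.0832  0.0162 -3.0221]  deg 173.22
offset mm [ 101.4 -461.5  156.3] | joints [-0.16  0.12 -0.46  0.99  0.06  1.3 ] t 36.9
tcp [ 0.4691 -0.0549  0.157 ] tool y yaw deg 6.76 F [-3.9 13.4  8.6] gap 0.408
```

View pics/w16.png

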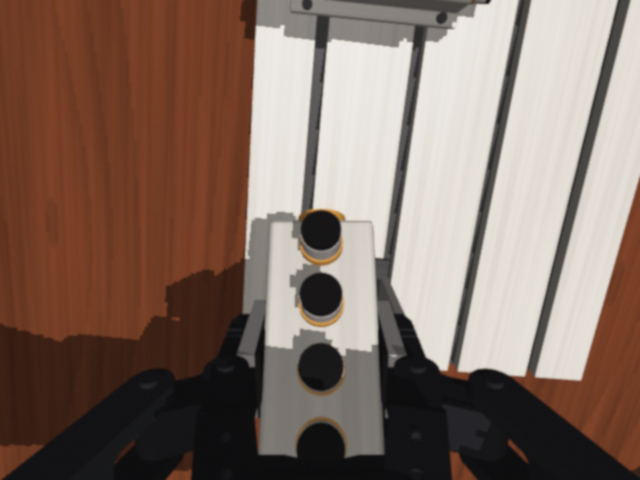

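```bash
python3 -m pendant '{"offset":[[0,0,-20],[0,0,-20],[0,0,-20],[0,0,-5],[0,0,0],[0,0,0],[0,0,0],[0,0,0]],"dr":[[0,0,0],[0,0,0],[0,0,0],[0,0,0],[0,0,0],[0,0,0],[0,0,0],[0,0,0]]}'
python3 w.py w17
python3 - <<'E'
from h import *
s=snapshot("side"); cv2.imwrite("pics/side17.png",s["image"])
t=snapshot("top"); cv2.imwrite("pics/top17.png",t["image"])
goto([.4875,.0035,.215],np.radians(1.55))
E
```

```text
t: 37.9
tcp_pos: [0.4687, -0.0615, 0.2208]
ee_rot: [-0.013, 0.664, 0.748, 0.02]
wrist_force: [0.0, 0.2, -2.6]
finger_gap: 0.411
opt rotvec [ 0.0097 -0.0473  0.1193]  deg 7.37
opt rotvec [ 0.0716  0.0147 -3.0214]  deg 173.17
offset mm [ 106.6 -460.9  220.3] | joints [-0.16  0.08 -0.36  1.13  0.05  1.29] t 37.95
tcp [ 0.4688 -0.0615  0.2209] tool y yaw deg 6.82 F [ 0.4 -0.6 -2.1] gap 0.408
opt rotvec [ 0.0107 -0.0471  0.0923]  deg 5.97
opt rotvec [ 0.0718  0.0163 -3.0484]  deg 174.71
offset mm [62.  26.1  9.3] | joints [-0.16  0.08 -0.36  1.13  0.05  1.29] t 38.05
tcp [ 0.4689 -0.0615  0.2211] tool y yaw deg 6.82 F [ 0.1 -0.6 -1.8] gap 0.416
```

View pics/w17.png

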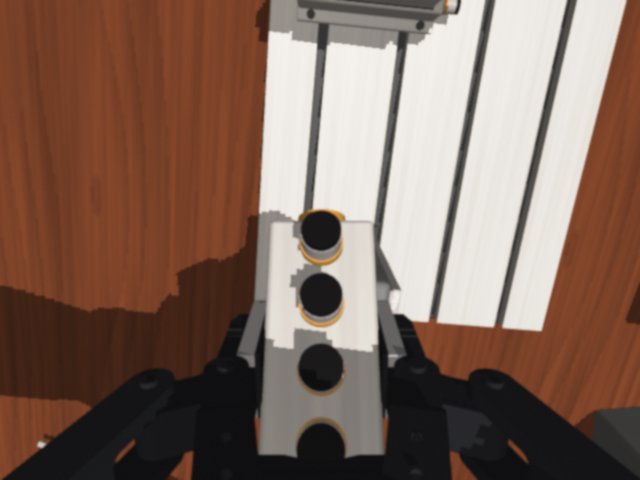

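View pics/side17.png

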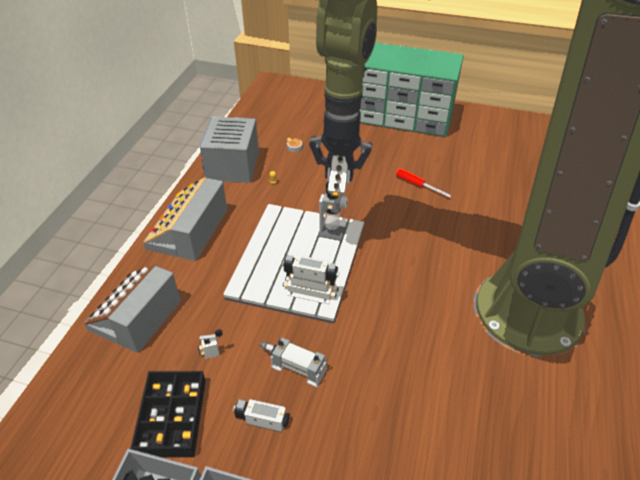

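```bash
python3 -m pendant '{"offset":[[20,8,0],[20,8,0],[22,10,9],[0,0,0],[0,0,0],[0,0,0],[0,0,0],[0,0,0]],"dr":[[0,0,0],[0,0,0],[0,0,0],[0.0107,-0.0471,0.0923],[0,0,0],[0,0,0],[0,0,0],[0,0,0]]}'
python3 w.py w18
python3 - <<'E'
from h import *
goto([.4875,.0035,.215],np.radians(1.55))
s=load("w18"); P,uv=cloud(s); T=tool(P); k=(T[:,2]<0)&(abs(T[:,1])<17)&(abs(T[:,0])<48)&(T[:,2]>-50)
T=T[k]
for a in range(-45,50,10):
    m=(abs(T[:,0]-a)<5)&(abs(T[:,1])>11); print(a, m.sum(), np.median(T[m,2]).round(1) if m.sum() else None)
E
```

```text
t: 39.05
tcp_pos: [0.4875, 0.003, 0.2155]
ee_rot: [0.0, 0.698, 0.716, 0.0]
wrist_force: [-0.2, -0.2, -2.1]
finger_gap: 0.408
opt rotvec [ 0.0003 -0.0001  0.0267]  deg 1.53
opt rotvec [ 1.0000e-04  5.0000e-04 -3.1148e+00]  deg 178.47
offset mm [   9.9 -487.4  215.3] | joints [ 0.01  0.11 -0.34  1.12  0.    1.55] t 39.1
tcp [0.4874 0.0031 0.2155] tool y yaw deg 1.53 F [ 0.7  0.8 -2.9] gap 0.41
opt rotvec [ 0.0003 -0.0001 -0.0003]  deg 0.03
opt rotvec [-1.0000e-04 -5.0000e-04  3.1413e+00]  deg 179.98
offset mm [0.4 0.1 0.5] | joints [ 0.01  0.11 -0.34  1.12  0.    1.55] t 39.1
tcp [0.4874 0.0031 0.2155] tool y yaw deg 1.53 F [ 0.7  0.8 -2.9] gap 0.41
-45 0 None
-35 0 None
-25 0 None
-15 1225 -46.1
-5 1916 -39.6
5 1854 -31.5
15 1557 -22.8
25 1392 -14.4
35 1140 -6.4
45 0 None
```

View pics/w18.png

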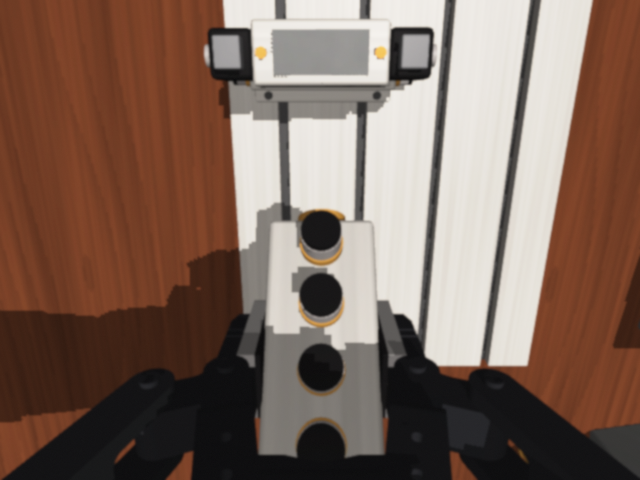

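```bash
python3 -m pendant '{"offset":[[3.5,24,0],[3.5,32,0],[3.5,32,0],[3.3,32,0],[0,0,0],[0,0,0],[0,0,0],[0,0,0]],"dr":[[0,0,0],[0,0,0],[0,0,0],[0,0,0],[0,0.145,0],[0,0.145,0],[0,0.145,0],[0,0,0]]}'
python3 w.py w19
python3 - <<'E'
from h import *
st,p,r=pose(); M=r.as_matrix(); print("tool z",M[:,2].round(3),"tool x",M[:,0].round(3))
s=load("w19"); P,uv=cloud(s); T=tool(P); k=(T[:,2]<0)&(abs(T[:,1])<17)&(abs(T[:,1])>11)&(abs(T[:,0])<48)&(T[:,2]>-60)
Q=P[k]; A=np.c_[Q[:,:2]-p[:2],np.ones(len(Q))]
c=np.linalg.lstsq(A,Q[:,2],rcond=None)[0]; print("top plane slopes dz/dx,dz/dy",c.round(3)); print(Q[:,2].min(),Q[:,1].min(),Q[:,1].max())
b=M.T@np.array([0,0,-.1]); print("100mm world-down in tool",(b*1000).round(1))
E
```

```text
t: 40.1
tcp_pos: [0.6067, 0.0178, 0.2137]
ee_rot: [-0.155, 0.683, 0.698, 0.15]
wrist_force: [0.2, -0.2, -2.4]
finger_gap: 0.415
opt rotvec [-0.0068 -0.4332  0.024 ]  deg 24.86
opt rotvec [ 0.6701 -0.0105 -3.0449]  deg 178.64
offset mm [ -94.  -606.9  193.8] | joints [-0.19  0.4  -0.03  1.24  0.42  1.33] t 40.15
tcp [0.6069 0.0189 0.2145] tool y yaw deg 1.41 F [ 0.3 -0.3 -2.3] gap 0.41
tool z [-0.012  0.42  -0.908] tool x [-0.022  0.907  0.42 ]
top plane slopes dz/dx,dz/dy [ 0.026 -0.275  0.242]
0.23046422775264455 -0.01742118665043236 0.052825474247482816
100mm world-down in tool [-42.    0.1  90.8]
```

View pics/w19.png

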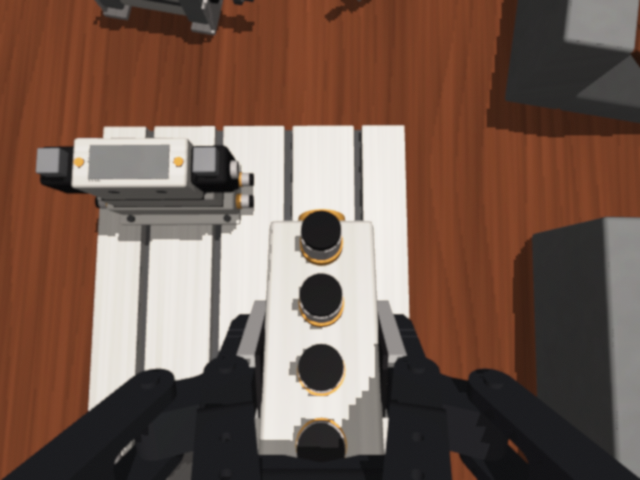

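```bash
python3 -m pendant '{"offset":[[-12.6,0,27.2],[-16.8,0,36.3],[-16.8,0,36.3],[-16.8,0,36.3],[-6.3,0,13.6],[-3.2,0,6.8],[0,0,0],[0,0,0]],"dr":[[0,0,0],[0,0,0],[0,0,0],[0,0,0],[0,0,0],[0,0,0],[0,0,0],[0,0,0]]}'
python3 -m pendant '{"offset":[[0,0,0],[-0.8,0,1.8],[-0.8,0,1.8],[-0.8,0,1.8],[-0.8,0,1.8],[0,0,0],[0,0,0],[0,0,0]],"dr":[[0,0,0],[0,0,0],[0,0,0],[0,0,0],[0,0,0],[0,0,0],[0,0,0],[0,0,0]]}' 255 30
python3 w.py w20
```

```text
t: 41.15
tcp_pos: [0.6083, 0.0206, 0.0445]
ee_rot: [-0.154, 0.681, 0.7, 0.151]
wrist_force: [0.1, -0.3, -2.8]
finger_gap: 0.408
t: 42.15
tcp_pos: [0.6072, 0.0208, 0.0352]
ee_rot: [-0.154, 0.681, 0.7, 0.151]
wrist_force: [-0.0, 0.6, -2.9]
finger_gap: 0.411
opt rotvec [-0.0055 -0.4349  0.0268]  deg 24.97
opt rotvec [ 0.6721 -0.0085 -3.0416]  deg 178.48
offset mm [ -18.7 -607.5   29.9] | joints [-0.19  0.55 -0.24  0.88  0.42  1.33] t 42.2
tcp [0.6072 0.0208 0.0352] tool y yaw deg 1.55 F [ 0.3  0.3 -2.7] gap 0.411
```

View pics/w20.png

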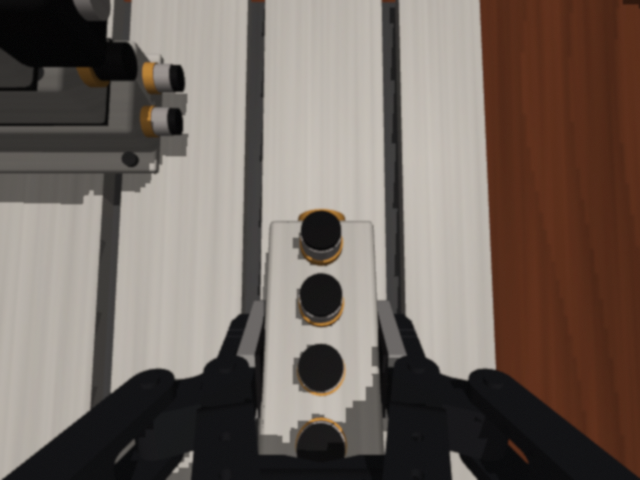

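```bash
python3 -m pendant '{"offset":[[-0.6,0,1.4],[-0.6,0,1.4],[-0.6,0,1.4],[-0.6,0,1.4],[0,0,0],[0,0,0],[0,0,0],[0,0,0]],"dr":[[0,0,0],[0,0,0],[0,0,0],[0,0,0],[0,0,0],[0,0,0],[0,0,0],[0,0,0]]}' 255 25
python3 -m pendant '{"offset":[[-0.5,0,1],[-0.5,0,1],[0,0,0],[0,0,0],[0,0,0],[0,0,0],[0,0,0],[0,0,0]],"dr":[[0,0,0],[0,0,0],[0,0,0],[0,0,0],[0,0,0],[0,0,0],[0,0,0],[0,0,0]]}' 255 25
python3 w.py w21
```

```text
t: 43.2
tcp_pos: [0.6071, 0.021, 0.0291]
ee_rot: [-0.155, 0.681, 0.7, 0.151]
wrist_force: [0.6, -0.4, -1.0]
finger_gap: 0.41
t: 44.2
tcp_pos: [0.6073, 0.021, 0.0281]
ee_rot: [-0.155, 0.681, 0.7, 0.151]
wrist_force: [-2.9, -1.8, 7.8]
finger_gap: 0.409
opt rotvec [-0.0048 -0.4359  0.0265]  deg 25.02
opt rotvec [ 0.6736 -0.0074 -3.0416]  deg 178.5
offset mm [ -15.9 -607.7   22.9] | joints [-0.19  0.56 -0.25  0.86  0.43  1.33] t 44.25
tcp [0.6073 0.021  0.0281] tool y yaw deg 1.53 F [-2.9 -2.   8.3] gap 0.41
```

View pics/w21.png

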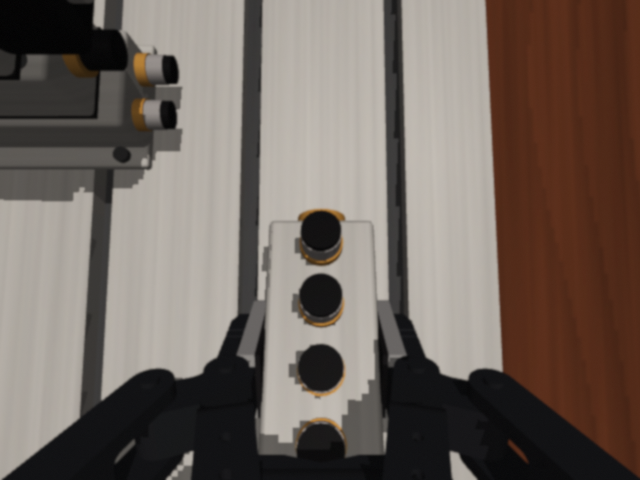

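```bash
python3 -m pendant '{"offset":[[-0.4,0,0.9],[-0.4,0,0.9],[0,0,0],[0,0,0],[0,0,0],[0,0,0],[0,0,0],[0,0,0]],"dr":[[0,0,0],[0,0,0],[0,0,0],[0,0,0],[0,0,0],[0,0,0],[0,0,0],[0,0,0]]}' 255 20
python3 -m pendant '{"offset":[[0,0,0],[0,0,0],[0,0,0],[0,0,0],[0,0,0],[0,0,0],[0,0,-20],[0,0,-30]],"dr":[[0,0,0],[0,0,0],[0,0,0],[0,0,0],[0,0,0],[0,0,0],[0,0,0],[0,0,0]]}' 0 60
python3 -m pendant '{"offset":[[0,0,-35],[0,0,-35],[0,0,0],[0,0,0],[0,0,0],[0,0,0],[0,0,0],[0,0,0]],"dr":[[0,0,0],[0,0,0],[0,-0.145,0],[0,-0.145,0],[0,-0.145,0],[0,0,0],[0,0,0],[0,0,0]]}' 0 60
python3 w.py w22
```

```text
t: 45.25
tcp_pos: [0.6074, 0.0209, 0.0277]
ee_rot: [-0.155, 0.681, 0.699, 0.152]
wrist_force: [-8.1, -6.6, 19.4]
finger_gap: 0.405
t: 46.25
tcp_pos: [0.6066, 0.0002, 0.0698]
ee_rot: [-0.156, 0.681, 0.7, 0.15]
wrist_force: [-0.5, 0.6, 0.1]
finger_gap: 1.002
t: 47.25
tcp_pos: [0.6083, -0.0306, 0.1332]
ee_rot: [-0.0, 0.698, 0.716, 0.0]
wrist_force: [0.3, 0.4, 0.0]
finger_gap: 1.002
opt rotvec [-0.0005 -0.0006  0.0253]  deg 1.45
opt rotvec [ 1.0000e-03 -8.0000e-04 -3.1163e+00]  deg 178.55
offset mm [  46.  -607.2  133.6] | joints [-0.05  0.38 -0.18  1.01  0.    1.49] t 47.3
tcp [ 0.6083 -0.0307  0.1332] tool y yaw deg 1.45 F [ 0.1  1.1 -0.5] gap 1.001
```

View pics/w22.png

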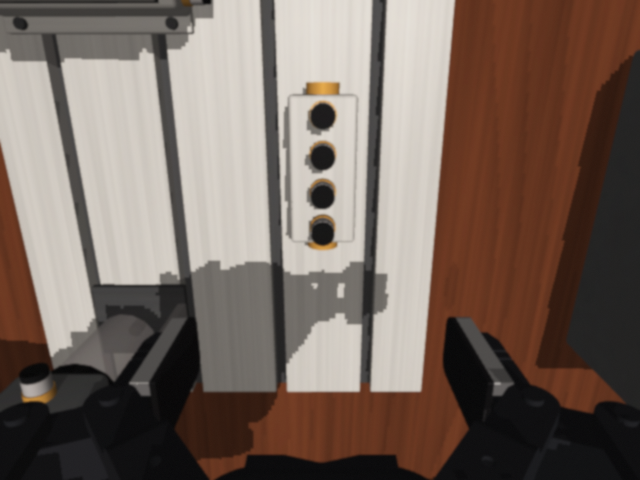

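```bash
python3 dots.py w22 .063 303 343 98 250 60; python3 - <<'E'
from plate import *
s=load("w22")
q=fit([s],[.5475,.0051,np.radians(1.55)],[[(280,362,75,260),(0,205,270,480),(0,220,0,40)]])
print("target",tool(onplate(q,-60,0)).round(2), onplate(q,-60,0))
print("edges",tool(back(s,[[323,95],[323,242],[288,170],[357,170]],.048)).round(1))
E
```

```text
[322.2 116. ] 455 [[70.1 -0.3 70.3]]
[322.  157.3] 434 [[50.3 -0.4 70.3]]
[321.9 196.2] 410 [[30.6 -0.5 70.2]]
[322.  233.2] 393 [[10.7 -0.4 70.2]]
plate [547.45   4.27] yaw 1.474 n 475 med|res| 0.19 n_yedges 37
target [[  36.38 -119.86  133.31]] [0.48746807 0.00272348 0.        ]
edges [[ 79.6   0.2  85.3]
 [  0.5   0.1  85.2]
 [ 41.4 -18.6  85.3]
 [ 41.4  18.4  85.2]]
```

```bash
python3 -m pendant '{"offset":[[20,0,0],[20.2,0,18],[0,0,30],[0,0,30],[0,0,20],[0,0,10.5],[0,0,0],[0,0,0]],"dr":[[0,0,0],[0,0,0],[0,0,0],[0,0,0],[0,0,0],[0,0,0],[0,0,0],[0,0,0]]}' 0 80
python3 -m pendant '{"offset":[[0,0,0],[0,0,0],[0,0,0],[0,0,0],[0,0,0],[0,0,0],[0,0,0],[0,0,0]],"dr":[[0,0,0],[0,0,0],[0,0,0],[0,0,0],[0,0,0],[0,0,0],[0,0,0],[0,0,0]]}' 255 80
python3 -m pendant '{"offset":[[0,0,-15],[0,0,-25],[-1,-20,0],[-1,-30,0],[-1,-30,0],[-0.8,-25,0],[0,-15,0],[0,0,0]],"dr":[[0,0,0],[0,0,0],[0,0,0],[0,0,0],[0,0,0],[0,0,0],[0,0,0],[0,0,0]]}'
python3 -m pendant '{"offset":[[0,0,0],[0,0,0],[0,0,0],[0,0,0],[0,0,0],[0,0,0],[0,0,0],[0,0,0]],"dr":[[0,0,0],[0,0,0],[0,0,0],[0,0,0],[0,0,0],[0,0,0],[0,0,0],[0,0,0]]}'
python3 w.py w23
```

```text
t: 48.3
tcp_pos: [0.6082, 0.0108, 0.026]
ee_rot: [0.001, 0.697, 0.717, 0.001]
wrist_force: [0.6, 0.3, -0.1]
finger_gap: 1.004
t: 49.3
tcp_pos: [0.608, 0.0106, 0.0258]
ee_rot: [0.001, 0.697, 0.717, 0.001]
wrist_force: [-0.3, -0.5, 4.4]
finger_gap: 0.403
t: 50.3
tcp_pos: [0.4868, 0.0036, 0.0653]
ee_rot: [-0.0, 0.697, 0.717, -0.0]
wrist_force: [0.1, -0.5, -2.6]
finger_gap: 0.401
t: 51.3
tcp_pos: [0.4875, 0.0036, 0.0651]
ee_rot: [0.0, 0.697, 0.717, 0.0]
wrist_force: [0.7, 0.5, -2.1]
finger_gap: 0.398
opt rotvec [0.0002 0.     0.0272]  deg 1.56
opt rotvec [-1.0000e-04  4.0000e-04 -3.1144e+00]  deg 178.44
offset mm [   9.7 -487.4   65. ] | joints [ 0.01  0.24 -0.55  0.78 -0.    1.55] t 51.35
tcp [0.4875 0.0036 0.0651] tool y yaw deg 1.56 F [ 0.3  0.3 -2.4] gap 0.4
```

View pics/w23.png

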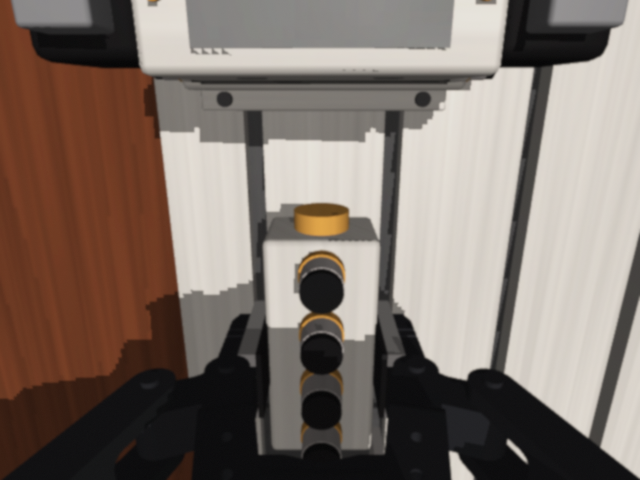

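```bash
python3 - <<'E'
from plate import *
s=load("w23")
q=fit([s],[.5475,.0046,np.radians(1.5)],[[(0,640,0,140),(225,410,200,480),(150,250,290,480)]])
print("target tool",tool(onplate(q,-60,0)).round(2))
g=cv2.cvtColor(s["image"],cv2.COLOR_BGR2GRAY).astype(int)
print(g[212:244,285]); print(g[440:462,285],g[440:462,360])
z=.0651-.0258+.048; print("edges",tool(back(s,[[285,237],[285,238],[285,239],[285,448],[285,449],[285,450]],z)).round(1))
P,uv=cloud(s)
T=tool(P)
# valve side face / subbase: where along tool x does stack side begin (z world >.03)
for zlo,zhi in ((.022,.03),(.03,.045),(.052,.075),(.083,.112),(.114,.122)):
    k=(P[:,2]>zlo)&(P[:,2]<zhi)&(abs(T[:,1])<30)&(T[:,0]>60); print(zlo,k.sum(),np.percentile(T[k,0],[2,10,50]).round(1) if k.sum() else None)
E
python3 dots.py w23 .1023 300 345 165 470 60
```

```text
plate [533.21 508.68] yaw 1.637 n 42 med|res| 0.2 n_yedges 0
target tool [[503.57  -0.59  65.09]]
[118 118 117 116 108 100  94  92  91  91  92  91  94  94  94  94  93  93
  93  92  92  91  93  94  94  96 102 118 143 167 184 193]
[115 114 115 115 116 115 115 112 102  82  56  41  37  34  29  21  15  14
  13  12  13  13] [115 115 115 115 115 115 114 111 102  82  57  42  37  33  26  19  13  13
  14  12  12  14]
edges [[ 39.9 -11.6 -22.2]
 [ 39.6 -11.6 -22.2]
 [ 39.3 -11.6 -22.2]
 [-39.8 -13.9 -22.2]
 [-40.3 -13.9 -22.2]
 [-40.7 -13.9 -22.2]]
0.022 2968 [73.8 74.3 77.5]
0.03 158 [81.6 81.6 81.6]
0.052 312 [83.5 83.5 83.8]
0.083 945 [83.9 83.9 84. ]
0.114 23980 [84.2 85.3 90.8]
[320.9 291.3] 1521 [[ 29.3  -0.9 -37.2]]
[321.8 359.4] 1739 [[  7.6  -0.7 -37.2]]
[321.9 414.2] 1636 [[-11.8  -0.6 -37.2]]
[321.8 457.2] 1084 [[-28.5  -0.7 -37.2]]
```

```bash
python3 -m pendant '{"offset":[[0.2,0,8],[0,0,12],[0,0,9],[0,0,5],[0,0,3],[0,0,1.6],[0,0,0],[0,0,0]],"dr":[[0,0,0],[0,0,0],[0,0,0],[0,0,0],[0,0,0],[0,0,0],[0,0,0],[0,0,0]]}'
python3 -m pendant '{"offset":[[0,0,0],[0,0,0],[0,0,0],[0,0,0],[0,0,0],[0,0,0],[0,0,0],[0,0,0]],"dr":[[0,0,0],[0,0,0],[0,0,0],[0,0,0],[0,0,0],[0,0,0],[0,0,0],[0,0,0]]}'
python3 w.py w24; python3 - <<'E'
from plate import *
s=load("w24")
P,uv=cloud(s); T=tool(P)
for zlo,zhi in ((.022,.03),(.03,.045),(.052,.075),(.083,.112)):
    k=(P[:,2]>zlo)&(P[:,2]<zhi)&(abs(T[:,1])<12)&(T[:,0]>60); print(zlo,k.sum(),np.percentile(T[k,0],[2,10,50]).round(1) if k.sum() else None)
E
```

```text
t: 52.35
tcp_pos: [0.4878, 0.0038, 0.0267]
ee_rot: [0.0, 0.697, 0.717, 0.0]
wrist_force: [0.2, 0.4, -2.4]
finger_gap: 0.403
t: 53.35
tcp_pos: [0.4875, 0.0038, 0.0265]
ee_rot: [0.0, 0.697, 0.717, 0.0]
wrist_force: [-0.2, -0.3, -2.8]
finger_gap: 0.407
opt rotvec [0.0002 0.0001 0.0271]  deg 1.55
opt rotvec [-1.0000e-04  2.0000e-04 -3.1145e+00]  deg 178.45
offset mm [   9.5 -487.4   26.4] | joints [ 0.01  0.29 -0.59  0.69 -0.    1.55] t 53.4
tcp [0.4875 0.0038 0.0265] tool y yaw deg 1.55 F [ 0.1  0.  -3. ] gap 0.401
0.022 1894 [73.8 74.5 77.6]
0.03 80 [81.5 81.5 81.5]
0.052 314 [83.4 83.4 83.7]
0.083 1386 [83.8 83.8 83.9]
```

View pics/w24.png

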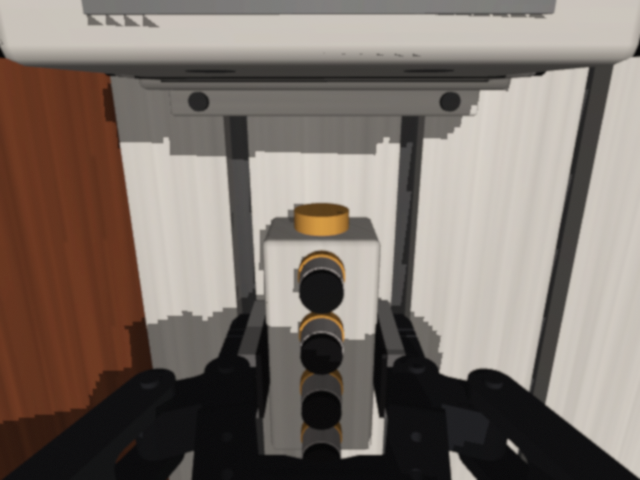

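```bash
python3 -m pendant '{"offset":[[0,0,0.6],[0,0,0],[0,0,0],[0,0,0],[0,0,0],[0,0,0],[0,0,0],[0,0,0]],"dr":[[0,0,0],[0,0,0],[0,0,0],[0,0,0],[0,0,0],[0,0,0],[0,0,0],[0,0,0]]}' 0
python3 -m pendant '{"offset":[[0,0,0],[0,0,-15],[0,0,-25],[0,0,-40],[0,0,-40],[0,0,-40],[0,0,-30],[0,0,0]],"dr":[[0,0,0],[0,0,0],[0,0,0],[0,0,0],[0,0,0],[0,0,0],[0,0,0],[0,0,0]]}' 0
python3 w.py w25; python3 - <<'E'
from h import *
goto([.452,.292,.215],np.radians(80))
E
```

```text
t: 54.4
tcp_pos: [0.4875, 0.0038, 0.0259]
ee_rot: [0.0, 0.697, 0.717, 0.0]
wrist_force: [-0.8, -0.6, 0.3]
finger_gap: 0.998
t: 55.4
tcp_pos: [0.4893, 0.0038, 0.2194]
ee_rot: [0.002, 0.697, 0.717, 0.002]
wrist_force: [0.8, 0.0, -0.1]
finger_gap: 0.999
opt rotvec [0.0033 0.0001 0.0271]  deg 1.57
opt rotvec [-1.0000e-04  5.1000e-03 -3.1144e+00]  deg 178.44
offset mm [   9.5 -488.9  216. ] | joints [ 0.01  0.11 -0.34  1.12 -0.    1.55] t 55.45
tcp [0.4883 0.0038 0.2176] tool y yaw deg 1.56 F [ 0.1 -0.3  0.5] gap 0.998
opt rotvec [ 0.0027  0.0023 -1.3691]  deg 78.44
opt rotvec [ 0.0025 -0.0029  1.7725]  deg 101.56
offset mm [289.1 -28.4   2.5] | joints [ 0.01  0.11 -0.34  1.12 -0.    1.55] t 55.45
tcp [0.4883 0.0038 0.2176] tool y yaw deg 1.56 F [ 0.1 -0.3  0.5] gap 0.998
```

View pics/w25.png

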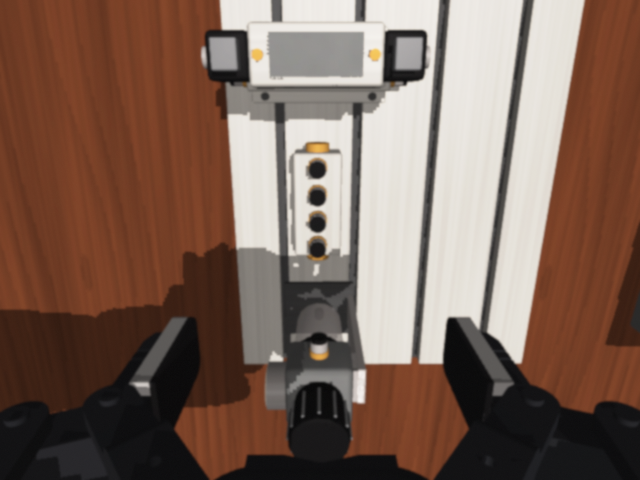

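```bash
python3 -m pendant '{"offset":[[30,-4,0],[45,-4,0],[45,-4,0],[45,-4,0],[45,-4,0],[45,-4,0],[34,-4.4,0],[0,0,0]],"dr":[[0,0,0],[0,0,0],[0,0,0],[0,0,0],[0,0,0],[0,0,0],[0,0,0],[0,0,-0.169]]}' 
python3 -m pendant '{"offset":[[0,0,0],[0,0,0],[0,0,0],[0,0,0],[0,0,0],[0,0,0],[0,0,0],[0,0,20]],"dr":[[0,0,-0.175],[0,0,-0.175],[0,0,-0.175],[0,0,-0.175],[0,0,-0.175],[0,0,-0.175],[0,0,-0.15],[0,0,0]]}'
python3 -m pendant '{"offset":[[0,0,20],[0,0,15],[0,0,0],[0,0,0],[0,0,0],[0,0,0],[0,0,0],[0,0,0]],"dr":[[0,0,0],[0,0,0],[0,0,0],[0,0,0],[0,0,0],[0,0,0],[0,0,0],[0,0,0]]}' 
python3 w.py w26
```

```text
t: 56.45
tcp_pos: [0.4499, 0.2937, 0.2144]
ee_rot: [-0.0, 0.632, 0.775, -0.001]
wrist_force: [-0.5, -0.5, -0.9]
finger_gap: 1.001
t: 57.45
tcp_pos: [0.4514, 0.292, 0.1957]
ee_rot: [0.0, 0.087, 0.996, 0.0]
wrist_force: [-0.1, 0.4, 0.3]
finger_gap: 0.999
t: 58.45
tcp_pos: [0.4513, 0.2919, 0.161]
ee_rot: [0.0, 0.087, 0.996, 0.0]
wrist_force: [1.8, -0.4, -0.5]
finger_gap: 1.002
opt rotvec [2.0000e-04 2.0000e-04 1.3961e+00]  deg 79.99
opt rotvec [-2.0000e-04  3.0000e-04 -1.7455e+00]  deg 100.01
offset mm [ 393.7 -365.9  160.8] | joints [ 0.57  0.24 -0.31  1.02 -0.    0.75] t 58.5
tcp [0.4513 0.2919 0.1609] tool y yaw deg 79.99 F [ 0.4 -0.4  0.5] gap 0.995
```

View pics/w26.png

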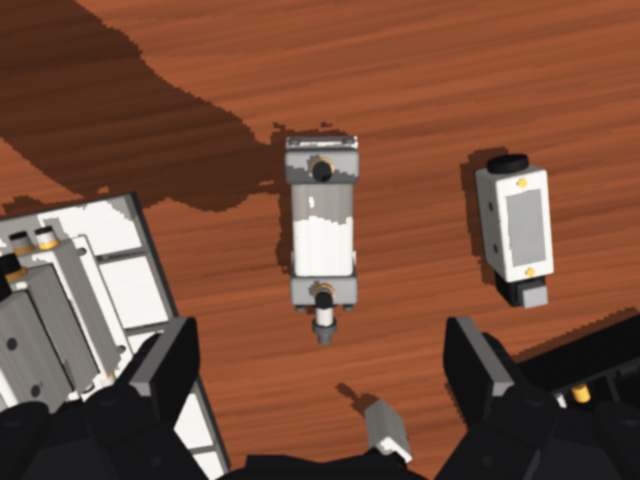

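```bash
python3 dots.py w26 .067 308 340 158 308 60; python3 - <<'E'
from h import *
s=load("w26"); g=cv2.cvtColor(s["image"],cv2.COLOR_BGR2GRAY).astype(int)
P,uv=cloud(s); T=tool(P); k=(abs(P[:,2]-.051)<.006)&(abs(T[:,0])<60)&(abs(T[:,1])<30)
print(cv2.minAreaRect(T[k][:,:2].astype(np.float32)))
# caps boundaries along column 335..345
print(list(zip(range(140,200),g[140:200,343]))); print(list(zip(range(268,312),g[268:312,343])))
# barrel lateral edges by row
for r in (195,210,225,240,255,265):
    row=g[r]; d=np.abs(np.diff(row)); print(r,[(c,int(row[c+1]-row[c])) for c in range(280,370) if d[c]>18])
E
```

```text
[321.5 171.9] 287 [[40.  -0.7 93.9]]
[322.6 300.6] 251 [[-39.7  -0.1  94. ]]
((-0.3575248718261719, 0.16419029235839844), (44.048980712890625, 112.4742202758789), 89.21661376953125)
[(140, np.int64(66)), (141, np.int64(71)), (142, np.int64(80)), (143, np.int64(98)), (144, np.int64(123)), (145, np.int64(134)), (146, np.int64(121)), (147, np.int64(93)), (148, np.int64(71)), (149, np.int64(70)), (150, np.int64(87)), (151, np.int64(113)), (152, np.int64(137)), (153, np.int64(154)), (154, np.int64(167)), (155, np.int64(178)), (156, np.int64(184)), (157, np.int64(186)), (158, np.int64(185)), (159, np.int64(185)), (160, np.int64(185)), (161, np.int64(186)), (162, np.int64(185)), (163, np.int64(186)), (164, np.int64(185)), (165, np.int64(186)), (166, np.int64(186)), (167, np.int64(185)), (168, np.int64(186)), (169, np.int64(184)), (170, np.int64(177)), (171, np.int64(154)), (172, np.int64(123)), (173, np.int64(102)), (174, np.int64(97)), (175, np.int64(96)), (176, np.int64(96)), (177, np.int64(95)), (178, np.int64(95)), (179, np.int64(93)), (180, np.int64(91)), (181, np.int64(86)), (182, np.
[... 1062 characters left out ...]
78)), (299, np.int64(178)), (300, np.int64(177)), (301, np.int64(173)), (302, np.int64(161)), (303, np.int64(132)), (304, np.int64(96)), (305, np.int64(68)), (306, np.int64(61)), (307, np.int64(65)), (308, np.int64(70)), (309, np.int64(75)), (310, np.int64(83)), (311, np.int64(92))]
195 [(290, 25), (291, 28), (292, 19)]
210 [(291, 26), (292, 25)]
225 [(291, 40), (292, 51), (293, 41), (294, 24), (351, -39), (352, -48), (353, -29)]
240 [(291, 23), (292, 47), (293, 51), (294, 34), (350, -22), (351, -45), (352, -46), (353, -20)]
255 [(290, 31), (291, 22), (293, 24), (294, 34), (295, 25), (354, -37), (355, -52), (356, -30)]
265 [(293, 41), (294, 49), (295, 32), (350, -21), (351, -49), (352, -50)]
```

```bash
python3 -m pendant '{"offset":[[0.1,0,26],[0,0,30],[0,0,30],[0,0,30],[0,0,20],[0,0,10],[0,0,0],[0,0,0]],"dr":[[0,0,-0.008],[0,0,0],[0,0,0],[0,0,0],[0,0,0],[0,0,0],[0,0,0],[0,0,0]]}' 0 110
python3 -m pendant '{"offset":[[0,0,0],[0,0,0],[0,0,0],[0,0,0],[0,0,0],[0,0,0],[0,0,0],[0,0,0]],"dr":[[0,0,0],[0,0,0],[0,0,0],[0,0,0],[0,0,0],[0,0,0],[0,0,0],[0,0,0]]}' 255 110
python3 w.py w27;python3 dots.py w27 .067 295 350 200 470 60
python3 - <<'E'
from plate import *
q=np.array([.5475,.0048,np.radians(1.5)]); d=onplate(q,90,100); print(d)
goto([d[0],d[1],.2],np.radians(181.5))
goto([.60,.292,.2],np.radians(181.5))
E
```

```text
t: 59.5
tcp_pos: [0.4518, 0.2924, 0.0157]
ee_rot: [0.001, 0.083, 0.997, 0.0]
wrist_force: [-0.2, -0.5, -0.2]
finger_gap: 1.0
t: 60.5
tcp_pos: [0.4517, 0.2923, 0.0156]
ee_rot: [0.001, 0.083, 0.997, 0.0]
wrist_force: [-0.5, 0.1, 5.1]
finger_gap: 0.431
opt rotvec [1.6000e-03 2.0000e-04 1.4042e+00]  deg 80.45
opt rotvec [-2.0000e-04  1.7000e-03 -1.7374e+00]  deg 99.55
offset mm [ 397.  -363.2   14.9] | joints [ 0.57  0.38 -0.49  0.7  -0.    0.74] t 60.55
tcp [0.4517 0.2923 0.0157] tool y yaw deg 80.45 F [-0.5 -0.1  5.7] gap 0.427
[319.7 279.3] 1668 [[ 40.6  -1.1 -51.4]]
[322.3 464.9] 499 [[-15.3  -0.5 -51.3]]
[0.63485146 0.10712166 0.        ]
opt rotvec [-2.0000e-04  1.7000e-03 -1.7636e+00]  deg 101.05
opt rotvec [1.600e-03 2.000e-04 1.378e+00]  deg 78.95
offset mm [-211.5 -152.1 -184.3] | joints [ 0.57  0.38 -0.49  0.7  -0.    0.74] t 60.55
tcp [0.4517 0.2923 0.0157] tool y yaw deg 80.45 F [-0.5 -0.1  5.7] gap 0.427
opt rotvec [-2.0000e-04  1.7000e-03 -1.7636e+00]  deg 101.05
opt rotvec [1.600e-03 2.000e-04 1.378e+00]  deg 78.95
offset mm [-146.5   24.4 -184.2] | joints [ 0.57  0.38 -0.49  0.7  -0.    0.74] t 60.55
tcp [0.4517 0.2923 0.0157] tool y yaw deg 80.45 F [-0.5 -0.1  5.7] gap 0.427
```

View pics/w27.png

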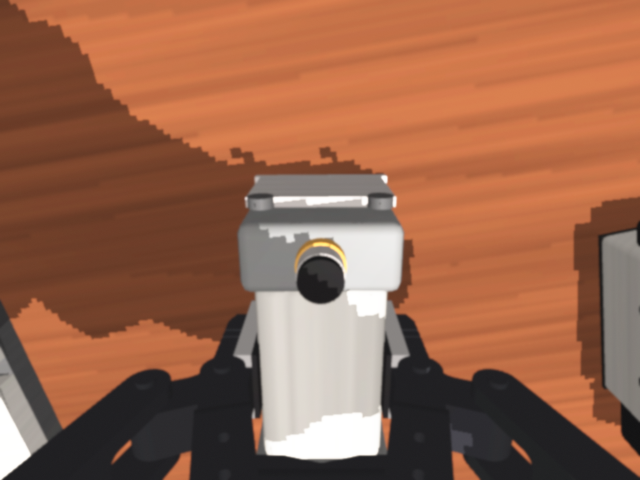

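```bash
python3 -m pendant '{"offset":[[0,0,-20],[0,0,-35],[0,0,-40],[0,0,-40],[0,0,-30],[0,0,-19],[0,0,0],[0,0,0]],"dr":[[0,0,0],[0,0,0],[0,0,0],[0,0,0],[0,0,0],[0,0,0],[0,0,0],[0,0,0]]}'
python3 -m pendant '{"offset":[[-15,-10,0],[-35,-25.5,0],[-35,-25.5,0],[-35,-25.5,0],[-35,-25.5,0],[-35,-25.5,0],[-21.5,-14.5,0],[0,0,0]],"dr":[[0,0,0],[0,0,0],[0,0,0],[0,0,0],[0,0,0],[0,0,0],[0,0,0],[0,0,0]]}'
python3 -m pendant '{"offset":[[0,0,0],[0,0,0],[0,0,0],[0,0,0],[0,0,0],[0,0,0],[0,0,0],[0,0,0]],"dr":[[0,0,-0.08],[0,0,-0.15],[0,0,-0.15],[0,0,-0.15],[0,0,-0.15],[0,0,-0.15],[0,0,-0.15],[0,0,-0.15]]}'
python3 -m pendant '{"offset":[[0,0,0],[0,0,0],[0,0,0],[0,0,0],[0,0,0],[0,0,0],[0,0,0],[0,0,0]],"dr":[[0,0,-0.15],[0,0,-0.15],[0,0,-0.15],[0,0,-0.12],[0,0,-0.064],[0,0,0],[0,0,0],[0,0,0]]}'
python3 w.py w28; python3 - <<'E'
from h import *
goto([.6349,.1071,.2],np.radians(181.5))
E
```

```text
t: 61.55
tcp_pos: [0.4503, 0.2914, 0.1974]
ee_rot: [-0.001, 0.083, 0.997, -0.001]
wrist_force: [-0.5, -0.2, -5.4]
finger_gap: 0.429
t: 62.55
tcp_pos: [0.6355, 0.1042, 0.1971]
ee_rot: [-0.001, 0.085, 0.996, -0.001]
wrist_force: [-0.0, -0.2, -4.7]
finger_gap: 0.433
t: 63.55
tcp_pos: [0.6336, 0.107, 0.1979]
ee_rot: [-0.001, -0.466, 0.885, 0.0]
wrist_force: [-0.1, 0.4, -5.9]
finger_gap: 0.431
t: 64.55
tcp_pos: [0.6343, 0.107, 0.1987]
ee_rot: [0.0, 0.716, -0.698, -0.0]
wrist_force: [-0.6, -0.5, -4.7]
finger_gap: 0.429
opt rotvec [ 2.0000e-04  0.0000e+00 -3.1154e+00]  deg 178.5
opt rotvec [ 0.     -0.0001  0.0262]  deg 1.5
offset mm [ 90.3 637.  198.8] | joints [ 0.17  0.41  0.01  1.18 -0.   -1.43] t 64.6
tcp [0.6344 0.107  0.1988] tool y yaw deg -178.5 F [-0.  -0.2 -5.6] gap 0.431
opt rotvec [ 0.     -0.0001  0.    ]  deg 0.01
opt rotvec [ 2.0000e-04  0.0000e+00 -3.1416e+00]  deg 180.0
offset mm [-0.1 -0.5 -1.2] | joints [ 0.17  0.41  0.01  1.18 -0.   -1.43] t 64.6
tcp [0.6344 0.107  0.1988] tool y yaw deg -178.5 F [-0.  -0.2 -5.6] gap 0.431
```

View pics/w28.png

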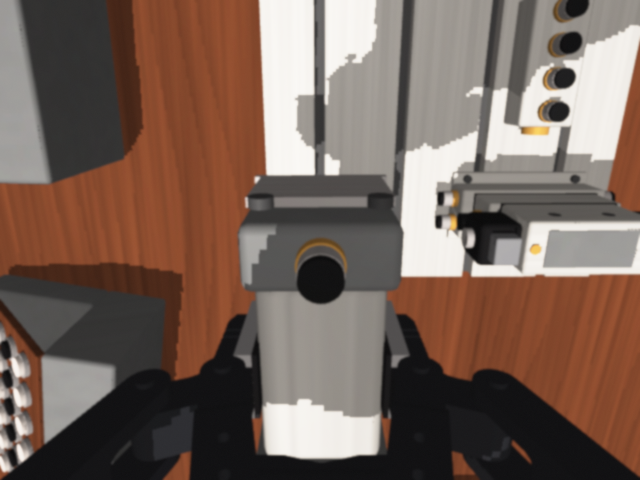

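```bash
python3 -m pendant '{"offset":[[0,-0.4,20],[0,0,35],[0,0,35],[0,0,20],[0,0,10],[0,0,0],[0,0,0],[0,0,0]],"dr":[[0,0,0],[0,0,0],[0,0,0],[0,0,0],[0,0,0],[0,0,0],[0,0,0],[0,0,0]]}'
python3 w.py w29; python3 dots.py w29 .131 295 350 200 440 60; python3 - <<'E'
from plate import *
s=load("w29")
q=fit([s],[.5475,.0048,np.radians(1.5)],[[(225,410,180,480),(420,640,140,480)]])
print("target tool",tool(onplate(q,90,100)).round(2), "yaw err", np.degrees(q[2]).round(2))
E
```

```text
t: 65.6
tcp_pos: [0.6358, 0.1071, 0.0801]
ee_rot: [-0.001, 0.716, -0.698, 0.001]
wrist_force: [0.6, 0.4, -3.2]
finger_gap: 0.431
opt rotvec [-3.0000e-04 -2.9000e-03 -3.1151e+00]  deg 178.48
opt rotvec [-0.0019  0.0002  0.0265]  deg 1.52
offset mm [ 90.2 638.4  78.8] | joints [ 0.17  0.49 -0.15  0.93 -0.   -1.43] t 65.65
tcp [0.6356 0.1071 0.08  ] tool y yaw deg -178.48 F [ 0.8  0.5 -5.4] gap 0.43
[322.  215.5] 770 [[ 55.9   0.7 -51. ]]
[320.4 279. ] 1818 [[ 40.4   0.3 -51. ]]Traceback (most recent call last):
  File "<stdin>", line 3, in <module>
  File "plate.py", line 42, in fit
    r=least_squares(res,q,loss="soft_l1",f_scale=.5,x_scale=[.01,.01,.01]); q=r.x
    return func(*args, **kwargs)
    vector_fun = VectorFunction(
        fun_wrapped,
    ...<6 lines>...
        workers=workers
    )
    self._update_fun()
    ~~~~~~~~~~~~~~~~^^
    self.f = self.fun_wrapped(xp_copy(self.x))
             ~~~~~~~~~~~~~~~~^^^^^^^^^^^^^^^^^
    return np.atleast_1d(self.fun(x))
                         ~~~~~~~~^^^
    return self.f(x, *self.args, **self.kwargs)
           ~~~~~~^^^^^^^^^^^^^^^^^^^^^^^^^^^^^^
  File "plate.py", line 37, in res
    B=[a for a in A if a[3] is s]; L=np.array([a[2] for a in B]); P=back(s,np.array([a[1] for a in B]),.02)
                                                                    ~~~~^^^^^^^^^^^^^^^^^^^^^^^^^^^^^^^^^^^
  File "h.py", line 15, in back
    d=np.c_[uv,np.ones(len(uv))]@np.linalg.inv(s["K"]).T
      ~~~~~~~~~~~~~~~~~~~~~~~~~~^~~~~~~~~~~~~~~~~~~~~~~~
ValueError: matmul: Input operand 1 has a mismatch in its core dimension 0, with gufunc signature (n?,k),(k,m?)->(n?,m?) (size 3 is different from 1)
```

View pics/w29.png

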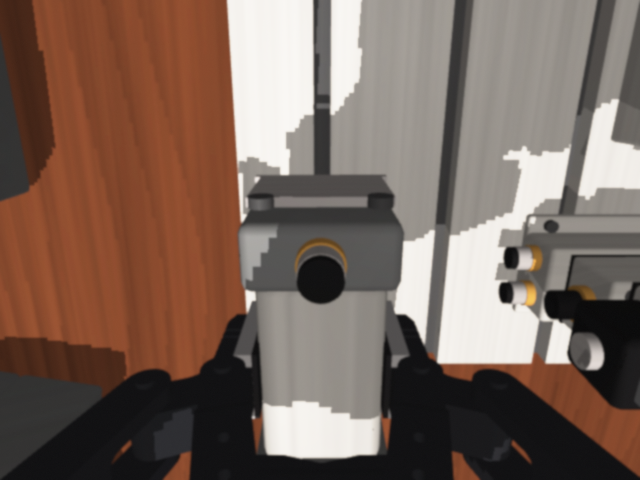

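```bash
cat > man.py <<'E'
from plate import *
import sys
s=load(sys.argv[1]); g=gaussian_filter(cv2.cvtColor(s["image"],cv2.COLOR_BGR2GRAY).astype(float),.6)
c0,c1=int(sys.argv[2]),int(sys.argv[3]); rows=[int(v) for v in sys.argv[4].split(",")]; cols=[int(v) for v in sys.argv[5].split(",")]; r0,r1=int(sys.argv[6]),int(sys.argv[7])
for r in rows:
    d=np.diff(g[r,c0:c1]); a=d.argmin(); b=a+d[a:].argmax()
    t=tool(back(s,[[c0+a+.5,r],[c0+b+.5,r]],.02)); print("slot row",r,c0+a,c0+b,t[:,:2].round(1).tolist(),"mid y",t[:,1].mean().round(2))
for c in cols:
    d=np.diff(g[r0:r1,c]); a=d.argmin(); t=tool(back(s,[[c,r0+a+.5]],.02))[0]; print("end col",c,r0+a,"tool x of plate y=160:",t[0].round(2),"-> y=100 at",(t[0]+60).round(2))
E
python3 man.py w29 300 345 20,40,60,80 460,480,500,520 345,380 2>/dev/null || python3 man.py w29 300 345 20,40,60,80 460,480,500,520 345 380
```

```text
slot row 20 312 330 [[111.5, -3.1], [111.5, 4.7]] mid y 0.8
slot row 40 312 330 [[103.6, -3.1], [103.6, 4.7]] mid y 0.79
slot row 60 313 330 [[95.6, -2.8], [95.6, 4.7]] mid y 1.0
slot row 80 313 330 [[87.3, -2.8], [87.3, 4.8]] mid y 0.99
end col 460 363 tool x of plate y=160: -61.18 -> y=100 at -1.18
end col 480 363 tool x of plate y=160: -61.19 -> y=100 at -1.19
end col 500 363 tool x of plate y=160: -61.19 -> y=100 at -1.19
end col 520 363 tool x of plate y=160: -61.2 -> y=100 at -1.2
```

```bash
python3 -m pendant '{"offset":[[-1.8,0.5,5],[0,0,12],[0,0,12],[0,0,8],[0,0,4],[0,0,0],[0,0,0],[0,0,0]],"dr":[[0,0,0],[0,0,0],[0,0,0],[0,0,0],[0,0,0],[0,0,0],[0,0,0],[0,0,0]]}'
python3 -m pendant '{"offset":[[0,0,0],[0,0,0],[0,0,0],[0,0,0],[0,0,0],[0,0,0],[0,0,0],[0,0,0]],"dr":[[0,0,0],[0,0,0],[0,0,0],[0,0,0],[0,0,0],[0,0,0],[0,0,0],[0,0,0]]}'
python3 w.py w30; python3 dots.py w30 .09 295 350 230 440 60; python3 man.py w30 300 345 20,40,60,80,100 470,480,500 370 430
```

```text
t: 66.65
tcp_pos: [0.6348, 0.1088, 0.0384]
ee_rot: [-0.0, 0.716, -0.698, 0.0]
wrist_force: [-0.5, 0.9, -4.3]
finger_gap: 0.431
t: 67.65
tcp_pos: [0.6344, 0.1087, 0.0379]
ee_rot: [-0.0, 0.716, -0.698, 0.0]
wrist_force: [-0.1, 0.2, -5.5]
finger_gap: 0.43
opt rotvec [ 1.0000e-04 -3.0000e-04 -3.1151e+00]  deg 178.48
opt rotvec [-0.0002 -0.0001  0.0265]  deg 1.52
offset mm [ 91.8 637.   37.8] | joints [ 0.17  0.53 -0.19  0.85 -0.   -1.43] t 67.7
tcp [0.6344 0.1087 0.0379] tool y yaw deg -178.48 F [ 1.  -0.7 -4.7] gap 0.43
[320.4 279. ] 1821 [[ 40.9   0.5 -52.1]]
slot row 20 306 328 [[105.4, -4.2], [105.4, 3.3]] mid y -0.43
slot row 40 306 328 [[99.2, -4.2], [99.1, 3.3]] mid y -0.45
slot row 60 306 328 [[92.8, -4.3], [92.8, 3.4]] mid y -0.48
slot row 80 306 328 [[86.2, -4.4], [86.2, 3.4]] mid y -0.51
slot row 100 306 328 [[79.4, -4.5], [79.4, 3.4]] mid y -0.54
end col 470 380 tool x of plate y=160: -40.41 -> y=100 at 19.59
end col 480 370 tool x of plate y=160: -35.14 -> y=100 at 24.86
end col 500 370 tool x of plate y=160: -35.16 -> y=100 at 24.84
```

View pics/w30.png

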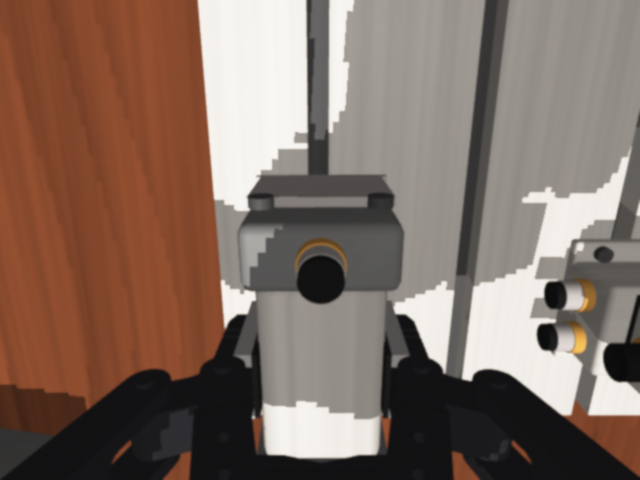

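```bash
python3 -m pendant '{"offset":[[0,-1,0.8],[0,0,0.6],[0,0,0],[0,0,0],[0,0,0],[0,0,0],[0,0,0],[0,0,0]],"dr":[[0,0,0],[0,0,0],[0,0,0],[0,0,0],[0,0,0],[0,0,0],[0,0,0],[0,0,0]]}'
python3 w.py w31; python3 dots.py w31 .088 295 350 230 440 60; python3 man.py w31 300 345 20,40,60,80,100 500,520,540,560 400 430
```

```text
t: 68.7
tcp_pos: [0.6354, 0.1088, 0.0365]
ee_rot: [-0.0, 0.716, -0.698, 0.0]
wrist_force: [0.3, -0.3, -5.2]
finger_gap: 0.432
opt rotvec [ 0.000e+00 -3.000e-04 -3.115e+00]  deg 178.48
opt rotvec [-0.0002 -0.      0.0266]  deg 1.52
offset mm [ 91.9 638.   36.4] | joints [ 0.17  0.53 -0.19  0.85 -0.   -1.43] t 68.75
tcp [0.6354 0.1088 0.0365] tool y yaw deg -178.48 F [ 0.2 -0.3 -4.6] gap 0.428
[320.4 279. ] 1820 [[ 40.7   0.5 -51.5]]
slot row 20 308 331 [[105.2, -3.5], [105.2, 4.3]] mid y 0.42
slot row 40 309 331 [[99.1, -3.2], [99.0, 4.3]] mid y 0.58
slot row 60 309 331 [[92.7, -3.2], [92.7, 4.4]] mid y 0.56
slot row 80 309 331 [[86.2, -3.3], [86.2, 4.4]] mid y 0.55
slot row 100 309 331 [[79.5, -3.4], [79.5, 4.4]] mid y 0.53
end col 500 403 tool x of plate y=160: -51.73 -> y=100 at 8.27
end col 520 410 tool x of plate y=160: -55.62 -> y=100 at 4.38
end col 540 400 tool x of plate y=160: -50.12 -> y=100 at 9.88
end col 560 413 tool x of plate y=160: -57.33 -> y=100 at 2.67
```

```bash
python3 - <<'E'
from h import *
s=load("w31"); g=cv2.cvtColor(s["image"],cv2.COLOR_BGR2GRAY).astype(int)
for c in (480,490,500,530,560,590,600): print(c,list(zip(range(404,424),g[404:424,c].tolist())))
print(tool(back(s,[[490,414],[490,416],[490,418]],.02)).round(1))
cv2.imwrite("pics/w31c.png",cv2.resize(s["image"][330:470,400:640],None,fx=3,fy=3))
E
```

```text
480 [(404, 19), (405, 18), (406, 18), (407, 19), (408, 17), (409, 18), (410, 18), (411, 20), (412, 22), (413, 25), (414, 26), (415, 26), (416, 26), (417, 26), (418, 26), (419, 26), (420, 26), (421, 26), (422, 27), (423, 27)]
490 [(404, 19), (405, 19), (406, 20), (407, 19), (408, 19), (409, 19), (410, 18), (411, 19), (412, 19), (413, 19), (414, 19), (415, 19), (416, 20), (417, 21), (418, 23), (419, 24), (420, 25), (421, 26), (422, 25), (423, 26)]
500 [(404, 17), (405, 16), (406, 17), (407, 19), (408, 18), (409, 18), (410, 17), (411, 19), (412, 19), (413, 19), (414, 18), (415, 19), (416, 18), (417, 19), (418, 19), (419, 19), (420, 19), (421, 18), (422, 19), (423, 19)]
530 [(404, 17), (405, 17), (406, 18), (407, 18), (408, 18), (409, 17), (410, 18), (411, 18), (412, 18), (413, 17), (414, 17), (415, 17), (416, 18), (417, 19), (418, 17), (419, 18), (420, 18), (421, 17), (422, 18), (423, 18)]
560 [(404, 237), (405, 237), (406, 237), (407, 237), (408, 237), (409, 237), (410, 237), (411, 234), (412, 222), (413, 182), (414, 123), (415, 65), (416, 31), (417, 19), (418, 17), (419, 18), (420, 18), (421, 17), (422, 18), (423, 17)]
590 [(404, 101), (405, 101), (406, 101), (407, 100), (408, 99), (409, 96), (410, 93), (411, 92), (412, 94), (413, 97), (414, 99), (415, 96), (416, 89), (417, 87), (418, 82), (419, 82), (420, 81), (421, 81), (422, 81), (423, 81)]
600 [(404, 241), (405, 241), (406, 241), (407, 240), (408, 240), (409, 240), (410, 240), (411, 240), (412, 240), (413, 240), (414, 239), (415, 235), (416, 212), (417, 159), (418, 103), (419, 81), (420, 78), (421, 76), (422, 77), (423, 77)]
[[-57.5  77.7  16.5]
 [-58.7  77.8  16.5]
 [-59.8  78.   16.5]]
```

View pics/w31c.png

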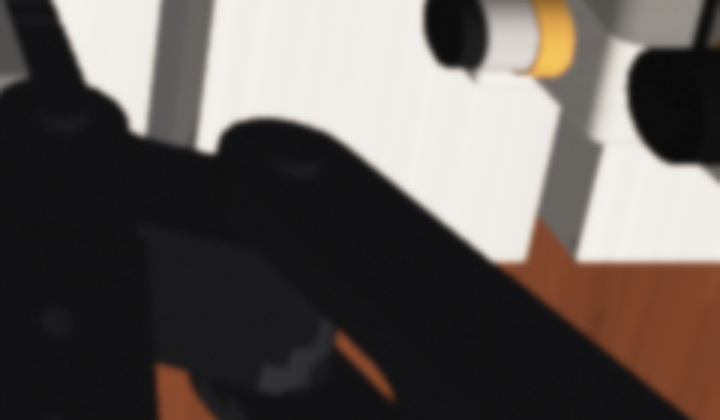

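```bash
python3 -m pendant '{"offset":[[0,0,0.7],[0,0,0],[0,0,0],[0,0,0],[0,0,0],[0,0,0],[0,0,0],[0,0,0]],"dr":[[0,0,0],[0,0,0],[0,0,0],[0,0,0],[0,0,0],[0,0,0],[0,0,0],[0,0,0]]}'
python3 -m pendant '{"offset":[[0,0,0],[0,0,0],[0,0,0],[0,0,0],[0,0,0],[0,0,-10],[0,0,-25],[0,0,-40]],"dr":[[0,0,0],[0,0,0],[0,0,0],[0,0,0],[0,0,0],[0,0,0],[0,0,0],[0,0,0]]}' 0
python3 -m pendant '{"offset":[[0,0,-40],[0,0,-40],[0,0,-20],[0,0,0],[0,0,0],[0,0,0],[0,0,0],[0,0,0]],"dr":[[0,0,0],[0,0,0],[0,0,0],[0,0,0],[0,0,0],[0,0,0],[0,0,0],[0,0,0]]}'
python3 w.py w32
```

```text
t: 69.75
tcp_pos: [0.6354, 0.1088, 0.0358]
ee_rot: [-0.0, 0.716, -0.698, 0.0]
wrist_force: [0.2, -0.1, -5.1]
finger_gap: 0.432
t: 70.75
tcp_pos: [0.6343, 0.1086, 0.1109]
ee_rot: [0.001, 0.716, -0.698, -0.001]
wrist_force: [1.1, 0.5, -0.4]
finger_gap: 1.001
t: 71.75
tcp_pos: [0.6351, 0.1087, 0.2102]
ee_rot: [0.0, 0.716, -0.698, -0.0]
wrist_force: [0.2, 0.3, 0.8]
finger_gap: 0.999
opt rotvec [ 3.000e-04  7.000e-04 -3.115e+00]  deg 178.48
opt rotvec [ 0.0005 -0.0002  0.0266]  deg 1.52
offset mm [ 91.8 637.7 210.7] | joints [ 0.17  0.41  0.04  1.2  -0.   -1.43] t 71.8
tcp [0.6352 0.1087 0.2104] tool y yaw deg -178.48 F [-0.9  0.  -0.6] gap 1.004
```

View pics/w32.png

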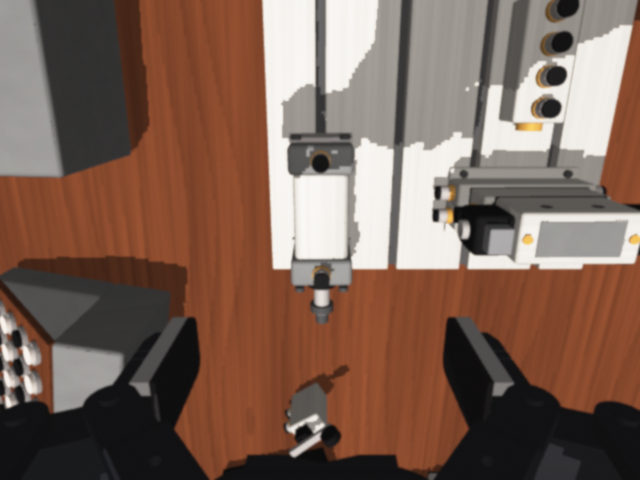

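```bash
python3 dots.py w32 .087 305 338 148 300 60; python3 - <<'E'
from plate import *
s=load("w32")
try:
    q=fit([s],[.5475,.0048,np.radians(1.5)],[[(280,360,130,330),(420,640,160,270),(505,590,0,130)]])
    print("target tool",tool(onplate(q,90,100)).round(2))
except Exception as e: print(e)
E
python3 -m pendant '{"offset":[[-15,0,-10],[-35,10,0],[-35,10,0],[-35,10,0],[-35,10,0],[-35,10,0],[-15,5,0],[0,0,0]],"dr":[[0,0,0],[0,0,0],[0,0,0],[0,0,0],[0,0,0],[0,0,0],[0,0,0],[0,0,0]]}'
python3 - <<'E'
from plate import *
s=snapshot("top"); np.savez("topF.npz",**s); cv2.imwrite("pics/topF.png",cv2.resize(s["image"][160:310,130:430],None,fx=2.6,fy=2.6,interpolation=cv2.INTER_CUBIC))
t=snapshot("side"); np.savez("sideF.npz",**t); cv2.imwrite("pics/sideF.png",cv2.resize(t["image"][160:460,180:420],None,fx=2,fy=2,interpolation=cv2.INTER_CUBIC))
q=fit([s],[.5475,.0048,np.radians(1.5)],[[(265,300,175,290),(300,390,225,290)]])
for n,h in (("valve",.118),("distributor",.048),("cylinder",.071),("air_unit",.178),("spare_valve",.04)):
    for d in models.masks_of(n,"top")[:2]: pass
E
python3 - <<'E'
from h import *
print(pose()[0]["t"])
E
```

```text
[320.1 162.8] 236 [[ 40.6   0.2 123.4]]
[321.3 281.6] 235 [[-40.1   0.8 123.4]]
plate [547.37   5.42] yaw 1.333 n 280 med|res| 0.34 n_yedges 12
target tool [[1.2000e+00 8.0000e-02 2.1041e+02]]
t: 72.8
tcp_pos: [0.5746, 0.3133, 0.2211]
ee_rot: [-0.0, 0.717, -0.697, 0.0]
wrist_force: [-0.6, -0.4, 0.4]
finger_gap: 0.999
plate [548.22   5.04] yaw 1.61 n 386 med|res| 0.27 n_yedges 84
73.15
```

View pics/topF.png

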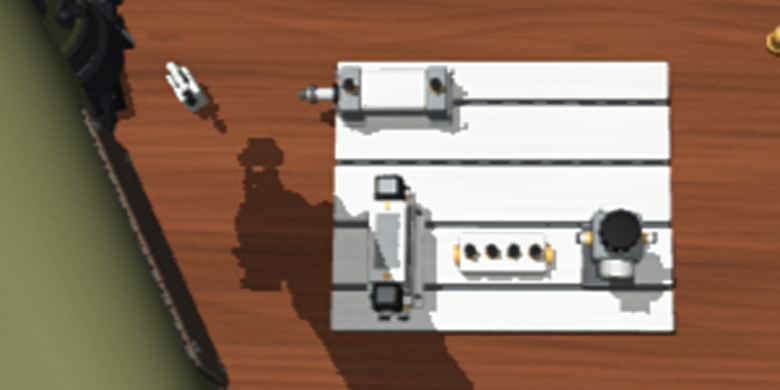

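View pics/sideF.png

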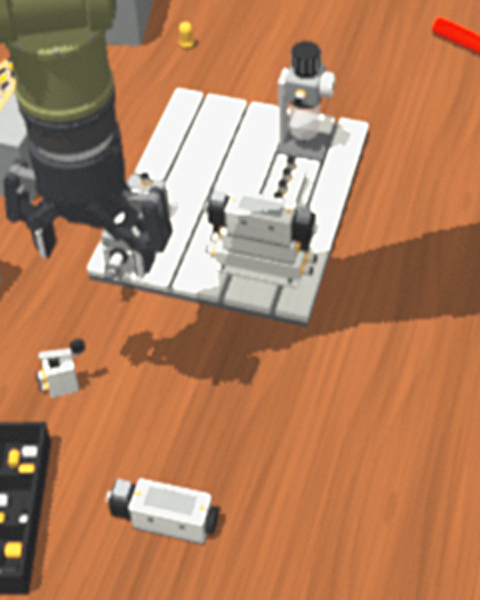

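```bash
python3 - <<'E'
from plate import *
s=load("topF"); q=np.array([.5482,.00504,np.radians(1.55)])
def pl(P):
    d=P[:,:2]-q[:2]; c,k=np.cos(q[2]),np.sin(q[2]); return np.c_[c*d[:,0]+k*d[:,1],-k*d[:,0]+c*d[:,1]]*1000
P,uv=cloud(s); X=pl(P)
def rect(zl,zh,x0,x1,y0,y1,n):
    k=(P[:,2]>zl)&(P[:,2]<zh)&(X[:,0]>x0)&(X[:,0]<x1)&(X[:,1]>y0)&(X[:,1]<y1)
    r=cv2.minAreaRect(X[k].astype(np.float32)); print(n,k.sum(),np.round(r[0],1),np.round(r[1],1),round(r[2],1))
rect(.113,.13,-140,20,60,140,"valve"); rect(.042,.054,-90,-30,-55,60,"distrib"); rect(.064,.08,60,125,40,165,"cyl"); rect(.17,.19,-110,0,-140,-60,"air")
t=cv2.cvtColor(s["image"],cv2.COLOR_BGR2HSV)
E
```

```text
valve 530 [-62.  100.8] [115.6  32.2] 0.8
distrib 395 [-61.6   0. ] [89.5 35.1] 89.9
cyl 627 [ 89.5 102.3] [ 44.2 110. ] 0.5
air 202 [-59.8 -99.6] [33.6 33.9] 74.1
```

```bash
python3 -c "
from bench import ticket,arm
print(arm.read_state()['t']); print(ticket.job_done())"
```

```text
73.15
the job is handed in; nothing more can be done
None
```

The air circuit is laid out on the plate as asked, in the order asked, and I handed it in at 73 s (limit 115 s). The one-coil valve was never touched.

**Final positions**, in plate coordinates from the last top-camera check. One pixel there is about 2.3 mm, so these are rough.

| Part | Measured (x, y), mm | Wanted (x, y), mm |
|---|---|---|
| Double-coil valve on the stack | (-62, 101) | (-60, 100) |
| Distributor | (-62, 0) | (-60, 0) |
| Cylinder | (89.5, 102) | (90, 100) |
| Air unit, fixed, for reference | (-60, -100) | (-60, -100) |

The wrist camera measured more finely:
- **Flow-control plate:** it sits within about 0.2 mm of the sub-base centre.
- **Valve:** it read about 0.3 mm off centre along its length just before release and about 1.1 mm off in the view after. I left it there.
- **Distributor:** within about 0.5 mm of its target just before release.
- **Cylinder:** within about 1 mm of its target, with its rod pointing away from the air unit.

**One mishap:** while carrying the distributor, part of the move was cut short, so I lowered it onto the top of the air unit.
- The contact read about 13–16 N at the wrist, and the block turned about 40° in the grip.
- I lifted off, set the block down flat on the rear of the plate with up to about 22 N of contact force, then gripped it again and placed it normally.
- The air unit showed no displacement afterwards.

**Disagreement:** the top camera puts the cylinder about 2 mm off along the slot, while the wrist camera shows about 1 mm.

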